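# Load a paper roll on the counter dispenser

### The arm

A 6-joint arm with a two-finger parallel gripper is mounted at the origin on a cart in front of the work surface, level with it; the furniture and walls round the work are solid. World frame = base frame: x ahead of the robot, y to its left, z up, the work surface at z = 0. Lengths are in m, angles in rad, forces in N, time in s.
With the tool pointing down it reaches from about 0.4 to 0.825 m from the base axis. Payload 7 kg.
Tool frame: the origin (TCP) lies midway between the tips of the shut fingers; the grasp point (between the pads) lies 19 mm behind it; z points along the fingers, x is the direction in which the jaws open and shut, and the axes are right-handed (so a half turn about z gives the same grasp; the last joint's range is limited). The gripper opens to 88 mm and grips with 3 to 60 N. Pads are 19 mm wide; open, the fingers measure 130 mm over their backs; the gripper's body (78 mm by 193 mm) begins 47 mm behind the grasp point.
Start: joints at [1.433, 0.359, 0.012, 0, -1.224, -0.288], TCP at [0.279, 0.615, 0.227] pointing down, gripper open.
Joint ranges: [-3.07, 3.07], [-1.43, 2.12], [-1.02, 1.25], [-3.03, 1.67], [-3.05, -0], [-3.03, 3.03]. Speed limits (rad/s): [2.39, 2.39, 3.01, 3.14, 3.14, 3.14].

### API

Orientations are given as [roll, pitch, yaw] about the fixed x, y, z axes, in that order (R = Rz(yaw) Ry(pitch) Rx(roll)).
In Python, from station import arm, viewer, ticket gives the robot as it stands. The module is installed in compiled form; this text tells all that it offers.
- The arm moves only by the tool step_arm, never from a script. Its argument "targets" is a list of rows, each a list of 3 entries, a list of its own where there are three numbers: the shift along the tool's x, y, z in m, then the turn, a rotation vector about the tool's x, y, z in degrees, then the opening, from -1 (shut) to 1 (fully open), so that 0 is half open. A call has exactly 8 rows; each row shifts and turns the commanded pose from where the row before left it, along the tool's axes as they then stand; what a row does not reach is not made up. A row lasts 1/10 s, in which the tool goes at most 50 mm and 8.59 degrees, less where a joint would pass 70% of its speed; a pose out of reach is approached as far as the arm can. A call is refused whole if a number of a shift passes 0.05 or a number of a turn 8.59, either way. A call with a gripper value outside its range is refused whole. The fingers move at their own pace and stop on an object; "grip_force" is the grip in N (left out, the last holds). Time passes only in rows, so rows that do not move let the fingers close, or fill a call up. It gives the time, the measured TCP pose, the force and the opening at its end, in the units of the state.
- arm.get_state(): the state, without advancing time (a new reading comes with each control period).
- viewer.grab_frame(name): name is "scene" or "top" or "wrist"; returns (picture, depth): 384x512x3 uint8, red, green, blue; 384x512 float32, m along the optical axis (not along the pixel's ray), 0 where there is no reading.
- viewer.calibration(name): a dict with "fov_y" (degrees; the focal length in pixels is half the picture's height over the tangent of half this angle, whatever the lens; pixels are square), "cx", "cy" (the principal point, pixels), "world_to_cam" (4x4, takes a point from world to camera coordinates); the wrist camera has in their place "tool_from_camera" (4x4, takes a point from camera to tool coordinates, whose origin is the TCP and whose axes are the tool frame's). Camera axes: x right, y up, looking along -z (the intrinsics and any distortion apply to the point x, -y, -z); pixel columns grow to the right and rows downward; lengths in m; the calibration is good to about 2 mm. A picture is of the moment at which its call begins: read the wrist's pose just before it. calibration takes no time and is no camera call.
- ticket.job_done(): hands the job in, once; it reports no verdict.
The state is a dict: "t": time; "q": joint angles; "qd": joint speeds; "joint_efforts": joint torques, N m; "eef_pos": TCP position; "ee_rot": TCP orientation; "force": force on the tool from outside, world axes, zero at the start; "moment": the same for the moment, N m; "width": finger opening in m.
Only numpy, scipy, OpenCV 4.12 (cv2) and the standard library are available. Lean on these libraries where they do the work, as an engineer would, in place of code of your own. Each camera call takes 0.05 s, during which the arm holds its last target.

### The job

Load the dispenser: take its spindle out by the handle, thread it through the paper roll that lies on the counter and carry the roll on the spindle (not in the fingers) back into the two slots, with the handle on the side it came from. Then slide the drag carriage up until its shoe presses on the roll and the roll's slack is taken up, not just touching and without crushing it, and finally swing the clamp lever fully over to lock, leaving the jam jar where it stands.

Things in the scene. Friction and masses are not known exactly. Their poses are not given: they have to be found in the camera images.
- spindle_handle (a point): Spindle, 0.15 kg: steel rod 12 mm thick with a black square handle (20 x 20 mm, 66 mm long); this point is the handle's centre. y axis runs along the spindle to the rod's free end: handle from y = -33 to 33 mm, flange (26 mm across) 33 to 39, rod 39 to 180. Starts level in the dispenser's two slots, handle outside
- roll_mid (a point): White paper roll lying on its curved side on the counter: 84 mm diameter, 56 mm wide, open 22 mm bore straight through along its y axis; this point is its centre, in the bore. Mass 0.12 to 0.24 kg, slides at a light push. When it hangs on the rod its centre is about 5 mm below the rod's axis
- dispenser: Dispenser fixed to the counter: wooden base 245 x 134 mm, two aluminium cheeks 8 mm thick with mid planes at y = -49 and 49 mm (90 mm clear between). Each has an upright slot 15 mm wide for the rod, open at the top, straight up to 90 mm above the counter, then a V flaring to about 50 mm at 110 mm. x points from the slots back to the drag carriage. Origin on the counter, midway between the cheeks
- dispenser_seat (a point): Point 75 mm above the counter, midway between the dispenser's cheeks, on the axis of a spindle seated in both slots; same axes as the dispenser: y along the seated spindle (handle centre at y = -102 mm), x away from the roll toward the drag carriage, z up. The base spans x = -72 to 172 mm, 12 mm thick; the track lies at x = 45 to 170 mm, up to 26 mm above the counter
- drag_knob (a point): Upright black round knob on the drag carriage, 20 mm across, from 91 to 125 mm above the counter; this point is on its axis, 108 mm above the counter. The carriage slides on a level track along the dispenser's x axis, behind the roll
- drag_carriage (a joint): Carriage travel in m: 0 fully back, grows toward the roll, at most 0.075; slides at about 4 N, stays where left. Its rubber shoe (36 x 30 mm, 70 mm above the counter) faces the roll, its face 30 to 60 mm ahead of the knob's axis: screwed out differently each time, not measured, so feel for it. The roll first swings back a few mm on the rod and in the slots, then gets firm
- lock_pin (a point): Upright black pin at the end of the level clamp lever, 12 mm thick, from 37 to 91 mm above the counter; this point is on its axis, 66 mm above the counter. The lever turns about an upright pivot at x = 100, y = -50 mm from dispenser_seat, the pin 65 mm from it
- lock_lever (a joint): Clamp lever angle in rad: 0 to 0.15 at the start is open, pin away from the roll; 1.05 is fully locked, at a stop, the pin having swung about 65 mm along the dispenser's -x on a shallow arc; about 1 N at the pin; stays where left
- jam_mid (a point): jam jar standing behind the work, a bystander to be left alone, 62 mm across, 85 mm tall; its centre
There are look-alikes about, which are no part of the job. What is shaped like the part that bears roll_mid but pink is not meant.

How it is judged:
On the way, in this order (a step that is already met when the one before it is completed fails the run):
1. the roll hangs on the spindle, lifted clear of the counter, not touched by the fingers (height (world z) of roll_mid above 0.062 m and y of roll_mid in the frame of spindle_handle between 0.065 and 0.165 m and x of roll_mid in the frame of spindle_handle between -0.012 and 0.012 m and contact force between the fingers and roll below 0.5 N), for 0.2 s.
2. the spindle lies in both slots with the roll between the cheeks (x of spindle_handle in the frame of dispenser_seat between -0.005 and 0.005 m and y of spindle_handle in the frame of dispenser_seat between -0.11 and -0.094 m and z of spindle_handle in the frame of dispenser_seat between -0.005 and 0.005 m and angle between the y axis of spindle_handle and the y axis of dispenser_seat, either way round below 0.06 rad and y of roll_mid in the frame of dispenser_seat between -0.017 and 0.017 m and x of roll_mid in the frame of dispenser_seat between -0.012 and 0.012 m and z of roll_mid in the frame of dispenser_seat between -0.012 and 0.012 m), for 0.2 s.
3. the shoe presses on the roll with more than 1 N (all of step 2 and contact force between drag_shoe_c0 and roll above 1 N), for 0.3 s.
4. the clamp lever is swung to locked (over 0.9 rad) (value of joint lock_lever above 0.9 rad), for 0.2 s.
At the end, for the whole second after the job is handed in: Spindle in both slots (handle in place within 8 mm along, 5 mm across and in height, aligned within 0.06 rad), roll hanging on it within 17 mm of the middle between the cheeks, shoe pressing on the roll with over 0.6 N, clamp lever beyond 0.9 rad, all at rest and let go (all of step 2 and contact force between drag_shoe_c0 and roll above 0.6 N and value of joint lock_lever above 0.9 rad and linear speed of each of roll, spindle below 0.02 m/s); the robot touches nothing.
It fails at once if the shoe crushes the roll (over 22 N) (contact force between drag_shoe_c0 and roll above 22 N).
It fails at once if the jam jar is moved by more than 20 mm (distance of jam_mid from where it was at the start of the episode above 0.02 m).
It also fails if it takes over 69 s, if anything falls off the work surface, if the arm or the gripper's body presses on something with over 40 N, if the wrist force passes 120 N, or if a joint passes its speed limit or range.

## Working session

There is one attempt and no reset: what is moved stays moved. The work goes in short steps, Python scripts to look and compute and a tool call to move; the robot and the scene stay as the last step left them, time stands still between calls to the robot, and variables do not carry over. Pictures are saved under pics/ and viewed, and the job is handed in when it is done.

Besides the shell and the picture viewer there is one more tool, called after ">>>" as a command line: name --argument value ..., lists and objects as JSON in quotes. step_arm: Moves the arm, as the interface text tells. Its arguments: {"type":"object","properties":{"targets":{"type":"array"},"grip_force":{"type":"number"}},"required":["targets"]}

```bash
mkdir -p pics; cat > h.py <<'E'
import numpy as np, cv2
from station import arm, viewer, ticket
def snap(name,tag):
    s=arm.get_state(); im,d=viewer.grab_frame(name)
    cv2.imwrite(f'pics/{tag}.png',im[:,:,::-1]); np.savez(f'pics/{tag}.npz',im=im,d=d,pos=s['eef_pos'],rot=s['ee_rot'])
    return s,im,d
E
python3 - <<'E'
from h import *
print(arm.get_state())
for n in ['scene','top','wrist']:
    print(n,viewer.calibration(n)); s,im,d=snap(n,n+'0'); print(d.min(),d.max())
E
```

```text
{'t': 0.0, 'q': array([ 1.43309856e+00,  3.59420658e-01,  1.10274423e-02, -3.54433825e-04,
       -1.22408824e+00, -2.88112121e-01]), 'qd': array([-1.72669109e-04,  5.06109208e-04,  3.52798656e-05, -3.44459203e-04,
        8.92420302e-04,  2.00014170e-04]), 'joint_efforts': array([-7.85475295e-04, -5.82718956e+01,  2.93055832e+01,  6.99716449e+00,
        6.88796034e-03, -1.61645589e-04]), 'eef_pos': array([0.27862631, 0.61425885, 0.2255864 ]), 'ee_rot': array([-3.14143324e+00, -1.71035274e-03, -1.99672707e+00]), 'force': array([-0.12190259,  0.57392487,  0.09339044]), 'moment': array([-0.03178795, -0.01447025,  0.0590764 ]), 'width': 0.0876186994003826}
scene {'fov_y': 44.36161323506666, 'cx': 249.79757927913238, 'cy': 187.0006351208123, 'world_to_cam': array([[ 4.67896053e-01, -8.83783104e-01,  8.42205122e-04,
        -2.96119507e-01],
       [ 6.41926194e-01,  3.40505874e-01,  6.87012745e-01,
        -4.26359667e-01],
       [-6.07457032e-01, -3.20909918e-01,  7.26644878e-01,
        -1.02523847e+00],
       [ 0.00000000e+00,  0.00000000e+00,  0.00000000e+00,
         1.00000000e+00]])}
0.0 3.9998617
top {'fov_y': 55.20919049660516, 'cx': 258.08070673834777, 'cy': 183.58947971463806, 'world_to_cam': array([[ 0.02163269, -0.99974319, -0.00675204, -0.04767286],
       [ 0.99757343,  0.02113772,  0.06633594, -0.55567421],
       [-0.06617618, -0.00817068,  0.9977745 , -1.11002058],
       [ 0.        ,  0.        ,  0.        ,  1.        ]])}
0.0 1.9693277
wrist {'fov_y': 68.9186499221126, 'cx': 252.86853217817819, 'cy': 184.51108835719444, 'tool_from_camera': array([[ 9.99999976e-01,  1.99845512e-04,  9.42919140e-05,
        -3.49240309e-04],
       [ 2.18149302e-04, -9.60831351e-01, -2.77133664e-01,
        -7.48873395e-02],
       [ 3.52147081e-05,  2.77133678e-01, -9.60831371e-01,
        -1.58716174e-01],
       [ 0.00000000e+00,  0.00000000e+00,  0.00000000e+00,
         1.00000000e+00]])}
0.0 1.3300413
```

View pics/scene0.png

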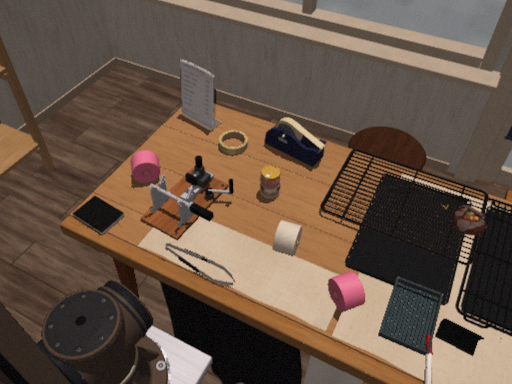

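View pics/top0.png

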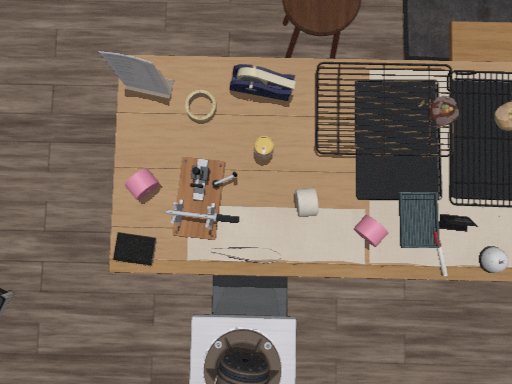

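View pics/wrist0.png

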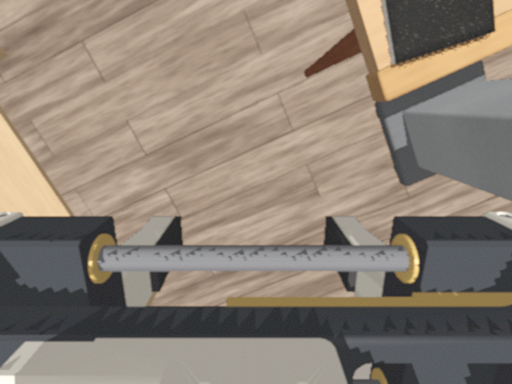

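```bash
python3 - <<'E'
import cv2
a=cv2.imread('pics/top0.png')[140:255,150:330]; a=cv2.resize(a,None,fx=4.4,fy=4.4,interpolation=cv2.INTER_CUBIC); cv2.imwrite('pics/top0z.png',a)
a=cv2.imread('pics/scene0.png')[140:265,130:310]; a=cv2.resize(a,None,fx=4.4,fy=4.4,interpolation=cv2.INTER_CUBIC); cv2.imwrite('pics/scene0z.png',a)
E
```

```text
(no output)
```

View pics/top0z.png

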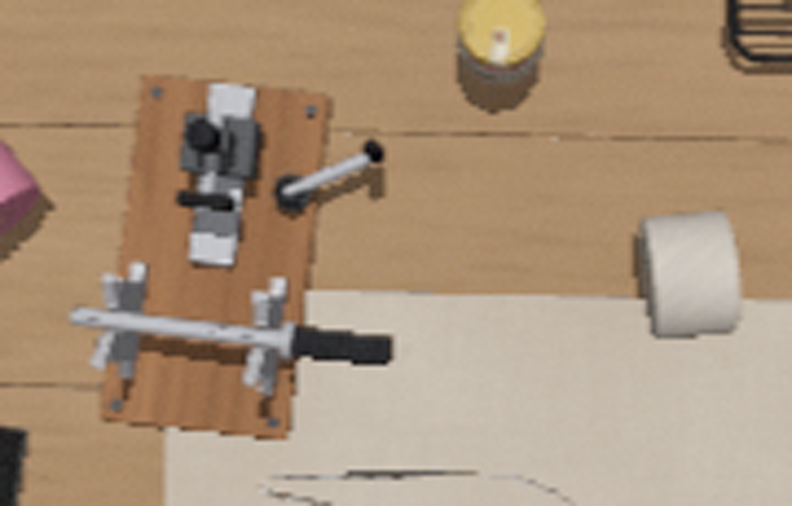

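View pics/scene0z.png

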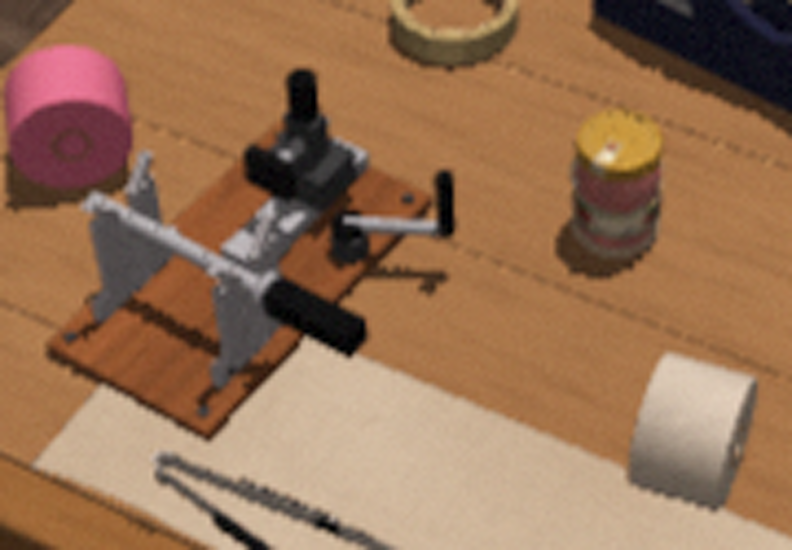

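```bash
cat >> h.py <<'E'
from scipy.spatial.transform import Rotation as Ro
def Twc(name,pos=None,rot=None):
    c=viewer.calibration(name)
    if name!='wrist': return np.linalg.inv(c['world_to_cam']),c
    T=np.eye(4);T[:3,:3]=Ro.from_euler('xyz',rot).as_matrix();T[:3,3]=pos
    return T@c['tool_from_camera'],c
def cloud(name,d,pos=None,rot=None):
    T,c=Twc(name,pos,rot); f=192/np.tan(np.radians(c['fov_y']/2))
    v,u=np.mgrid[0:384,0:512]
    P=np.stack([(u-c['cx'])/f*d,-(v-c['cy'])/f*d,-d],-1)
    W=P@T[:3,:3].T+T[:3,3]; W[d==0]=np.nan
    return W
def proj(name,X,pos=None,rot=None):
    T,c=Twc(name,pos,rot); f=192/np.tan(np.radians(c['fov_y']/2))
    X=np.atleast_2d(X); p=(X-T[:3,3])@T[:3,:3]
    return np.stack([c['cx']+f*p[:,0]/-p[:,2], c['cy']+f*p[:,1]/p[:,2]],-1)
def ray(name,u,v,z,pos=None,rot=None):
    T,c=Twc(name,pos,rot); f=192/np.tan(np.radians(c['fov_y']/2))
    r=T[:3,:3]@np.array([(u-c['cx'])/f,-(v-c['cy'])/f,-1]); return T[:3,3]+r*(z-T[2,3])/r[2]
def load(tag):
    z=np.load(f'pics/{tag}.npz'); return z['im'],z['d'],z['pos'],z['rot']
E
python3 - <<'E'
from h import *
im,d,p,r=load('top0'); W=cloud('top',d)
def show(u,v): print((u,v),im[v,u],W[v,u].round(4))
for u,v in [(220,218),(228,219),(236,219),(307,202),(170,213),(195,215),(196,171),(234,175),(216,183),(264,146),(280,200),(250,170),(185,160),(230,239)]: show(u,v)
im,d,p,r=load('scene0'); W=cloud('scene',d)
print('scene')
for u,v in [(202,211),(290,235),(232,185),(198,160),(152,187),(245,220)]: show(u,v)
# spindle handle dark pixels in top
im,d,p,r=load('top0'); W=cloud('top',d)
m=(im.max(2)<70)&(W[...,2]>0.05)&(W[...,2]<.11); 
n,l,st,ce=cv2.connectedComponentsWithStats(m.astype('uint8'))
for i in range(1,n):
    if st[i,4]>8: print(st[i],ce[i],np.nanmedian(W[l==i],0).round(4))
E
```

```text
(220, 218) [40 40 46] [0.4507 0.071  0.0848]
(228, 219) [48 46 49] [0.4484 0.0477 0.0875]
(236, 219) [43 43 47] [0.4488 0.0251 0.0822]
(307, 202) [206 200 191] [ 0.502  -0.1781  0.0862]
(170, 213) [148 149 153] [0.4618 0.2168 0.0796]
(195, 215) [185 186 191] [0.4576 0.1446 0.0774]
(196, 171) [45 47 49] [0.5811 0.1375 0.124 ]
(234, 175) [21 23 20] [0.5752 0.0336 0.0896]
(216, 183) [166 168 172] [0.5539 0.0905 0.0444]
(264, 146) [213 193 144] [ 0.6618 -0.0512  0.0867]
(280, 200) [172 142 109] [ 5.081e-01 -1.049e-01 -2.000e-04]
(250, 170) [151 121  93] [ 0.6007 -0.0092 -0.0077]
(185, 160) [99 96 96] [0.6251 0.192  0.0162]
(230, 239) [200 190 177] [3.842e-01 4.750e-02 1.000e-04]
scene
(202, 211) [18 19 18] [0.4476 0.0454 0.0872]
(290, 235) [209 191 172] [ 0.4887 -0.1923  0.0811]
(232, 185) [13 13 11] [0.5822 0.0304 0.0698]
(198, 160) [11 10  9] [0.5793 0.1376 0.1223]
(152, 187) [109 100 100] [0.442  0.1995 0.1088]
(245, 220) [163 114  70] [ 0.5385 -0.0345 -0.0025]
[233  66   6   5  18] [235.55555556  68.11111111] [0.9014 0.0399 0.0571]
[241  77  24   8  76] [251.51315789  79.53947368] [ 0.8605 -0.0087  0.0818]
[231  81  18   7  59] [239.3220339   84.74576271] [0.8489 0.0251 0.063 ]
[252  86  38  10  81] [267.08641975  90.51851852] [ 0.836  -0.0479  0.0609]
[193 170  11  10  33] [199.51515152 174.75757576] [0.5756 0.1342 0.0659]
[233 172   4   5  13] [234.61538462 174.15384615] [0.5781 0.033  0.088 ]
[190 184  13   4  40] [196.525 185.3  ] [0.544  0.1405 0.0853]
[216 214  23   9 135] [227.14074074 218.60740741] [0.4487 0.0509 0.0851]
[447 221  30   5  65] [461.26153846 223.24615385] [ 0.4503 -0.6362  0.0539]
[226 347   5   6  16] [228.0625 350.25  ] [0.0716 0.0401 0.0593]
[232 349  28   7  79] [246.64556962 351.13924051] [ 0.0709 -0.0145  0.0566]
[210 361  11  19  41] [214.92682927 372.3902439 ] [0.0024 0.0753 0.0596]
[270 375   4   4   9] [271.11111111 376.44444444] [ 0.0013 -0.0852  0.0568]
```

```bash
cat > plan.py <<'E'
from h import *
def plan(goal_p,goal_rpy,n,start=None,dec=4):
    s=arm.get_state(); p=np.array(s['eef_pos']) if start is None else np.array(start[0]); R=Ro.from_euler('xyz',s['ee_rot'] if start is None else start[1])
    G=Ro.from_euler('xyz',goal_rpy); p=p.copy()
    for i in range(n):
        k=n-i; dp=R.inv().apply((np.array(goal_p)-p)/k).round(dec); dr=np.degrees((R.inv()*G).as_rotvec()/k).round(2)
        print([dp.tolist(),dr.tolist()]); p=p+R.apply(dp); R=R*Ro.from_rotvec(np.radians(dr))
    print('end',p,R.as_euler('xyz'))
E
python3 -c "
from plan import *
plan([.455,.03,.235],[np.pi,0,np.radians(173.7)],16,dec=3)"
```

```text
[[0.029, -0.025, -0.001], [-0.0, -0.0, 4.49]]
[[0.027, -0.027, -0.001], [-0.0, -0.0, 4.49]]
[[0.024, -0.029, -0.0], [-0.0, -0.0, 4.49]]
[[0.022, -0.031, -0.001], [-0.0, -0.0, 4.49]]
[[0.02, -0.033, -0.0], [-0.01, -0.0, 4.49]]
[[0.017, -0.034, -0.001], [-0.0, -0.0, 4.5]]
[[0.014, -0.035, -0.0], [-0.01, -0.0, 4.49]]
[[0.011, -0.037, -0.001], [-0.01, -0.01, 4.5]]
[[0.008, -0.037, -0.0], [-0.0, -0.01, 4.49]]
[[0.006, -0.038, -0.001], [-0.0, -0.0, 4.5]]
[[0.003, -0.038, -0.0], [-0.01, -0.0, 4.49]]
[[-0.001, -0.038, -0.001], [-0.01, -0.01, 4.5]]
[[-0.003, -0.038, -0.0], [-0.0, -0.01, 4.49]]
[[-0.007, -0.038, -0.001], [-0.0, -0.0, 4.5]]
[[-0.009, -0.037, -0.0], [-0.01, -0.0, 4.49]]
[[-0.012, -0.036, -0.001], [-0.0, -0.01, 4.5]]
end [0.4545599  0.03002865 0.23522165] [-3.14150919e+00  5.25151396e-06  3.03162252e+00]
```

>>> step_arm --targets '[[[0.029,-0.025,-0.001],[0,0,4.5],1],[[0.027,-0.027,-0.001],[0,0,4.5],1],[[0.024,-0.029,0],[0,0,4.5],1],[[0.022,-0.031,-0.001],[0,0,4.5],1],[[0.02,-0.033,0],[0,0,4.5],1],[[0.017,-0.034,-0.001],[0,0,4.5],1],[[0.014,-0.035,0],[0,0,4.5],1],[[0.011,-0.037,-0.001],[0,0,4.5],1]]'

```text
t: 0.95
eef_pos: [0.3664, 0.3209, 0.2314]
ee_rot: [-3.142, -0.0, -2.628]
force: [0.7, -0.4, 0.0]
width: 0.0874
```

>>> step_arm --targets '[[[0.008,-0.037,0],[0,0,4.5],0.3],[[0.006,-0.038,-0.001],[0,0,4.5],0.3],[[0.003,-0.038,0],[0,0,4.5],0.3],[[-0.001,-0.038,-0.001],[0,0,4.5],0.3],[[-0.003,-0.038,0],[0,0,4.5],0.3],[[-0.007,-0.038,-0.001],[0,0,4.5],0.3],[[-0.009,-0.037,0],[0,0,4.5],0.3],[[-0.012,-0.036,-0.001],[0,0,4.5],0.3]]'

```text
t: 1.75
eef_pos: [0.4541, 0.0286, 0.2356]
ee_rot: [3.141, 0.0, 3.027]
force: [1.8, -0.6, 0.2]
width: 0.0573
```

```bash
python3 - <<'E'
from h import *
s,im,d=snap('wrist','w1'); print(s)
E
```

```text
{'t': 1.75, 'q': array([ 4.97896400e-01, -1.96405783e-02, -4.33865327e-01, -1.60500802e-04,
       -1.15633591e+00, -6.12564447e-01]), 'qd': array([-8.96824887e-01,  1.31177565e-01,  1.49886356e-01,  7.10360002e-04,
       -1.79851186e-02,  1.12508012e-01]), 'joint_efforts': array([  5.3753382 , -28.96027923,  27.26355314,   6.66687816,
        -0.10281422,  -0.20365273]), 'eef_pos': array([0.45412669, 0.02861023, 0.23562491]), 'ee_rot': array([3.14133694e+00, 1.08336743e-04, 3.02685998e+00]), 'force': array([ 1.75092825, -0.61924944,  0.18808406]), 'moment': array([ 0.13637318, -0.14728616,  0.02710586]), 'width': 0.05730075318448696}
```

View pics/w1.png

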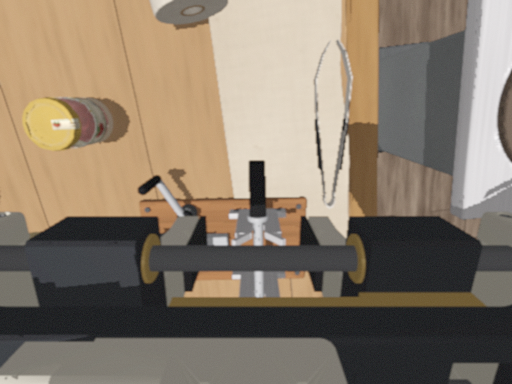

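```bash
python3 - <<'E'
from h import *
s,im,d=snap('wrist','w2'); print(s['eef_pos'],s['ee_rot'],s['qd'][0])
s,im,d=snap('wrist','w2'); print(s['eef_pos'],s['ee_rot'],s['qd'][0])
W=cloud('wrist',d,s['eef_pos'],s['ee_rot'])
m=(im.max(2)<75)&(W[...,2]>0.07)&(W[...,2]<.1)&(W[...,0]>.4)&(W[...,0]<.5)
n,l,st,ce=cv2.connectedComponentsWithStats(m.astype('uint8'))
for i in range(1,n):
    if st[i,4]>8:
        P=W[l==i]; print(st[i],ce[i],np.nanmedian(P,0).round(4))
        Q=P[:,:2]; mu=Q.mean(0); U,S,V=np.linalg.svd(Q-mu,full_matrices=False); t=(Q-mu)@V.T
        print(V[0],'angle of y axis',np.degrees(np.arctan2(-V[0,0],V[0,1])),t.min(0),t.max(0), 'mid',mu+V.T@((t.min(0)+t.max(0))/2), 'z',np.percentile(P[:,2],[5,50,95]))
E
```

```text
[0.45478083 0.02514428 0.23560382] [-3.14026048e+00 -3.07243424e-04  3.02081114e+00] 0.08397829765485841
[0.45445246 0.02694249 0.23544418] [-3.14090300e+00 -3.86396239e-04  3.02352827e+00] 0.06345557037253576
[250 163  17  55 808] [257.44306931 190.38985149] [0.4518 0.0491 0.0854]
[0.0918349  0.99577425] angle of y axis -5.269176569746339 [-0.03126713 -0.01005721] [0.0348464 0.0094931] mid [0.45178701 0.05105359] z [0.08408022 0.08542277 0.08654549]
```

View pics/w2.png

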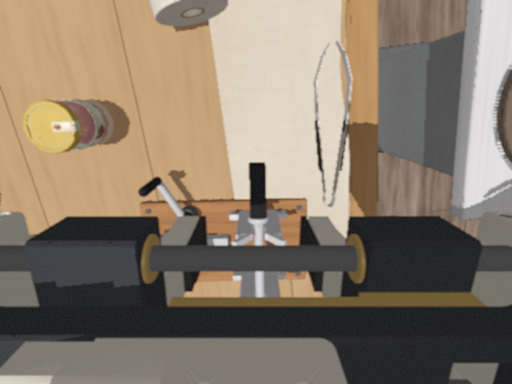

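```bash
python3 - <<'E'
from h import *
im,d,p,r=load('top0'); 
# base mask: reddish wood darker
hsv=cv2.cvtColor(im,cv2.COLOR_RGB2HSV)
W=cloud('top',d)
reg=np.zeros(im.shape[:2],bool); reg[145:250,165:235]=1
f=im.astype(float); ratio=f[...,0]/(f[...,2]+1)
m=reg&(ratio>1.85)
cv2.imwrite('pics/mbase.png',cv2.resize((m*255).astype('uint8')[130:260,150:260],None,fx=5,fy=5,interpolation=0))
cs,_=cv2.findContours(cv2.morphologyEx(m.astype('uint8'),cv2.MORPH_CLOSE,np.ones((9,9))),cv2.RETR_EXTERNAL,cv2.CHAIN_APPROX_NONE)
c=max(cs,key=cv2.contourArea); box=cv2.boxPoints(cv2.minAreaRect(c))
B=np.array([ray('top',u,v,0.012) for u,v in box]); print(box,B.round(4)); print([np.linalg.norm(B[i]-B[i-1]).round(4) for i in range(4)])
e=max([B[i]-B[i-1] for i in range(4)],key=np.linalg.norm); e*=np.sign(e[0]); print('yaw',np.degrees(np.arctan2(e[1],e[0])),B.mean(0))
# spindle fit, top and wrist
for name,tag in [('top','top0'),('wrist','w2')]:
    im,d,p,r=load(tag); W=cloud(name,d,p,r)
    m=(W[...,2]>0.074)&(W[...,2]<.092)&(W[...,0]>.42)&(W[...,0]<.49)&(W[...,1]>-0.02)&(W[...,1]<.26)
    P=W[m]; k=np.abs(P[:,0]-(0.4515+(P[:,1]-.05)*.09))<.0125; P=P[k]
    for _ in range(3):
        a,b=np.polyfit(P[:,1],P[:,0],1); res=P[:,0]-a*P[:,1]-b; P=P[np.abs(res)<.011]
    print(tag,len(P),'yaw',-np.degrees(np.arctan(a)),'x at y=.05',a*.05+b, 'y range',P[:,1].min(),P[:,1].max())
# roll
im,d,p,r=load('w2')
for name,tag in [('top','top0'),('scene','scene0'),('wrist','w2')]:
    im,d,p,r=load(tag); W=cloud(name,d,p,r)
    m=(W[...,2]>0.01)&(W[...,2]<.095)&(abs(W[...,0]-.495)<.075)&(abs(W[...,1]+.185)<.07)
    P=W[m]; print(tag,len(P),np.median(P,0),P.min(0),P.max(0))
    if name!='wrist':
        q=P[P[:,2]>.06][:,:2].astype(np.float32); print(cv2.minAreaRect(q))
E
```

```text
[[172.64616 234.83076]
 [182.47694 156.18462]
 [224.81541 161.47691]
 [214.98463 240.12306]] [[0.394  0.2228 0.012 ]
 [0.6374 0.2012 0.012 ]
 [0.6236 0.069  0.012 ]
 [0.3808 0.0924 0.012 ]]
[np.float64(0.131), np.float64(0.2444), np.float64(0.1329), np.float64(0.2439)]
yaw -5.072597880848809 [0.50894141 0.14636098 0.012     ]
top0 386 yaw -5.065597923310311 x at y=.05 0.4507397456344753 y range 0.016492911139041548 0.22890297868112033
w2 1529 yaw -5.190258314804897 x at y=.05 0.4526007321018624 y range 0.01757787553550197 0.19929959200753472
top0 591 [ 0.5020382  -0.17890471  0.07681142] [ 0.46074801 -0.21271635  0.01120356] [ 0.54482251 -0.14930391  0.08871357]
((0.5029075145721436, -0.18158498406410217), (0.07712902128696442, 0.05615963786840439), 7.040348529815674)
scene0 759 [ 0.48236678 -0.1851457   0.07129595] [ 0.45927457 -0.21162137  0.01138861] [ 0.54621902 -0.15004998  0.08714193]
((0.5024092793464661, -0.1790788769721985), (0.07569151371717453, 0.05726444721221924), 8.631555557250977)
w2 1573 [ 0.5095031  -0.15246889  0.05076629] [ 0.46092491 -0.16404371  0.01006407] [ 0.543769   -0.14746108  0.08383564]
```

View pics/mbase.png

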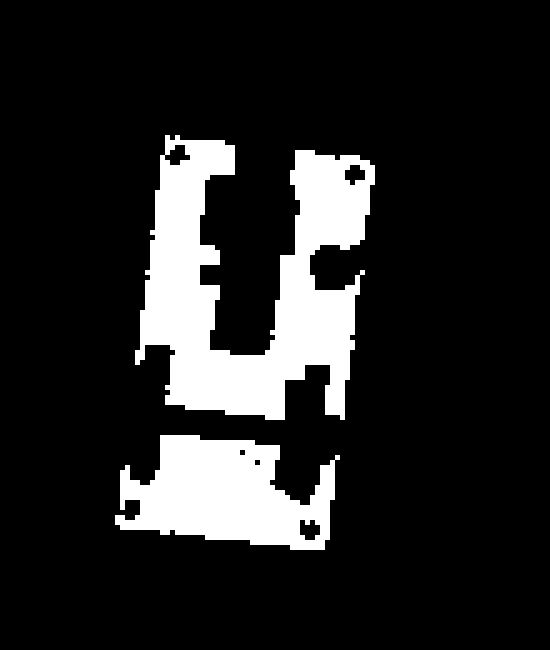

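```bash
python3 -c "
from plan import *
s=arm.get_state();print(s['eef_pos'],s['ee_rot'])
plan([.4522,.0585,.12],[np.pi,0,np.radians(174.9)],6,dec=4)"
```

```text
[0.45422272 0.02829262 0.23534438] [-3.14131514e+00 -4.55275958e-04  3.02579179e+00]
[[0.0009, 0.005, 0.0192], [-0.0, -0.0, -0.26]]
[[0.0009, 0.005, 0.0192], [-0.0, -0.01, -0.25]]
[[0.0009, 0.005, 0.0192], [-0.0, -0.0, -0.26]]
[[0.0008, 0.005, 0.0192], [-0.01, -0.01, -0.25]]
[[0.0008, 0.0049, 0.0193], [-0.0, -0.0, -0.26]]
[[0.0008, 0.005, 0.0192], [-0.01, -0.01, -0.25]]
end [0.45223914 0.05854163 0.12003942] [3.14151466e+00 6.33441308e-05 3.05249541e+00]
```

>>> step_arm --targets '[[[0.001,0.005,0.019],[0,0,-0.2],0.3],[[0.001,0.005,0.019],[0,0,-0.2],0.3],[[0.001,0.005,0.019],[0,0,-0.2],0.3],[[0.001,0.005,0.019],[0,0,-0.2],0.3],[[0.001,0.004,0.019],[0,0,-0.2],0.3],[[0,0.005,0.019],[0,0,-0.2],0.3],[[0,0,0],[0,0,0],0.3],[[0,0,0],[0,0,0],0.3]]'

```text
t: 2.7
eef_pos: [0.4521, 0.0601, 0.1218]
ee_rot: [-3.141, -0.0, 3.053]
force: [0.7, 0.4, 0.3]
width: 0.0571
```

```bash
python3 -c "
from plan import *
s,im,d=snap('wrist','w3');print(s['eef_pos'],s['ee_rot'],s['force'],s['moment'])
plan([.4522,.0585,.0565],[np.pi,0,np.radians(174.9)],4,dec=4)"
```

```text
[0.45205902 0.0600512  0.12180035] [-3.14096365e+00 -4.93399275e-04  3.05253441e+00] [0.70371772 0.44889286 0.2817982 ] [ 0.10269231 -0.09460188  0.00935154]
[[0.0001, -0.0004, 0.0165], [0.0, 0.01, -0.01]]
[[0.0, -0.0004, 0.0164], [0.0, 0.01, -0.0]]
[[0.0, -0.0004, 0.0165], [0.0, 0.01, -0.01]]
[[0.0001, -0.0004, 0.0164], [0.01, 0.01, -0.0]]
end [0.452192   0.05853165 0.05651409] [-3.14152690e+00 -7.91001780e-05  3.05253388e+00]
```

View pics/w3.png

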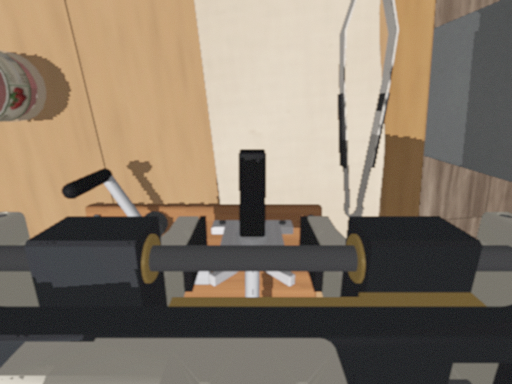

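>>> step_arm --targets '[[[0,0,0.016],[0,0,0],0.3],[[0,0,0.016],[0,0,0],0.3],[[0,0,0.016],[0,0,0],0.3],[[0,0,0.017],[0,0,0],0.3],[[0,0,0],[0,0,0],0.3],[[0,0,0],[0,0,0],-1],[[0,0,0],[0,0,0],-1],[[0,0,0],[0,0,0],-1]]' --grip_force 60

```text
t: 3.55
eef_pos: [0.4529, 0.0599, 0.0576]
ee_rot: [3.14, 0.002, 3.051]
force: [-0.4, -0.1, 0.1]
width: 0.0385
```

```bash
python3 -c "
from plan import *
s=arm.get_state();print(s)"
```

```text
{'t': 3.55, 'q': array([ 5.64992371e-01,  1.91050184e-01, -6.77215476e-01,  2.04165953e-04,
       -7.00541620e-01, -6.55727553e-01]), 'qd': array([-0.00075794,  0.00315968, -0.00596409, -0.00163055,  0.005451  ,
        0.00057357]), 'joint_efforts': array([ 9.41083963e-04, -3.55926597e+01,  2.01371956e+01,  4.81592014e+00,
       -3.02593620e-02,  6.12192380e-04]), 'eef_pos': array([0.4528655 , 0.05993265, 0.05761526]), 'ee_rot': array([3.14048443e+00, 1.65695648e-03, 3.05101251e+00]), 'force': array([-0.39865269, -0.06573865,  0.12031839]), 'moment': array([ 0.08121015, -0.0999793 , -0.01216903]), 'width': 0.038546138280639436}
```

>>> step_arm --targets '[[[0,0,0],[0,0,0],-1],[[0,0,0],[0,0,0],-1],[[0,0,0],[0,0,0],-1],[[0,0,0],[0,0,0],-1],[[0,0,0],[0,0,0],-1],[[0,0,0],[0,0,0],-1],[[0,0,-0.005],[0,0,0],-1],[[0,0,-0.005],[0,0,0],-1]]'

```text
t: 4.35
eef_pos: [0.4517, 0.0593, 0.0666]
ee_rot: [-3.141, -0.001, 3.051]
force: [0.6, 0.4, -0.8]
width: 0.0193
```

```bash
python3 -c "
from plan import *
s,im,d=snap('wrist','w4');print(s['eef_pos'],s['ee_rot'],s['force'],s['moment'],s['width'])
snap('scene','s4')"
```

```text
[0.45173697 0.05931264 0.06655707] [-3.14090183e+00 -1.01660839e-03  3.05078066e+00] [ 0.56591312  0.42613698 -0.83652099] [ 0.01814255 -0.0748292  -0.04666646] 0.019315850226813123
```

View pics/w4.png

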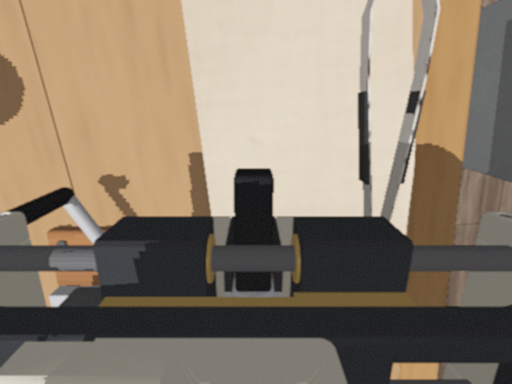

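View pics/s4.png

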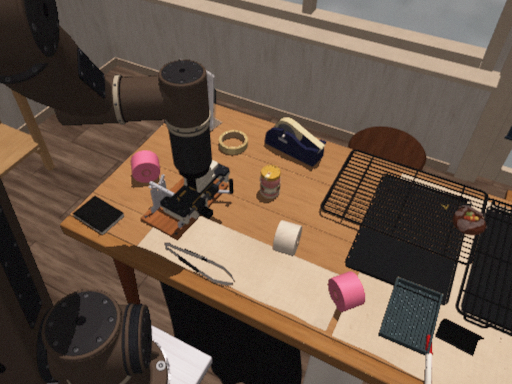

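>>> step_arm --targets '[[[0,0,-0.01],[0,0,0],-1],[[0,0,-0.014],[0,0,0],-1],[[0,0,-0.018],[0,0,0],-1],[[0,0,-0.018],[0,0,0],-1],[[0,0,-0.018],[0,0,0],-1],[[0,-0.01,-0.018],[0,0,0],-1],[[-0.005,-0.02,-0.01],[0,0,-2],-1],[[-0.01,-0.025,0],[0,0,-2],-1]]'

```text
t: 5.25
eef_pos: [0.4637, 0.0038, 0.175]
ee_rot: [3.14, 0.003, 3.124]
force: [0.7, 0.8, -1.4]
width: 0.0197
```

```bash
python3 -c "
from plan import *
s=arm.get_state();print(s['eef_pos'],s['ee_rot'],s['force'],s['moment'],s['width'])
plan([.50,-.095,.175],[np.pi,0,np.radians(188)],6,dec=3)"
```

```text
[0.46366899 0.00379272 0.17500433] [3.14022535 0.00338604 3.12399524] [ 0.65693641  0.79073025 -1.43891028] [ 0.03076944 -0.15116166  0.02365959] 0.01965147134449602
[[-0.006, -0.016, -0.0], [0.01, 0.03, -1.5]]
[[-0.006, -0.017, -0.0], [0.01, 0.03, -1.5]]
[[-0.006, -0.017, -0.0], [0.01, 0.03, -1.5]]
[[-0.005, -0.017, -0.0], [0.01, 0.04, -1.5]]
[[-0.004, -0.017, -0.0], [0.01, 0.03, -1.5]]
[[-0.005, -0.016, -0.0], [0.01, 0.04, -1.51]]
end [ 0.50038669 -0.09462287  0.17499717] [ 3.14155491e+00 -1.16530371e-06 -3.00193344e+00]
```

>>> step_arm --targets '[[[-0.006,-0.016,0],[0,0,-1.5],-1],[[-0.006,-0.016,0],[0,0,-1.5],-1],[[-0.006,-0.016,0],[0,0,-1.5],-1],[[-0.005,-0.016,0],[0,0,-1.5],-1],[[-0.004,-0.016,0],[0,0,-1.5],-1],[[-0.005,-0.01,0],[0,0,-1.5],-1],[[0,0,0],[0,0,0],-1],[[0,0,0],[0,0,0],-1]]'

```text
t: 6.05
eef_pos: [0.4983, -0.0849, 0.1727]
ee_rot: [3.141, -0.0, -3.007]
force: [-0.0, 0.1, -1.2]
width: 0.0196
```

```bash
python3 - <<'E'
from h import *
s,im,d=snap('wrist','w5'); p,r=s['eef_pos'],s['ee_rot']; print(p,r,s['qd'][0])
W=cloud('wrist',d,p,r)
m=(W[...,2]>0.01)&(W[...,2]<.095)&(abs(W[...,0]-.495)<.075)&(abs(W[...,1]+.185)<.07)
P=W[m]; print(len(P),P.min(0),P.max(0))
q=P[P[:,2]>.05][:,:2].astype(np.float32); print(cv2.minAreaRect(q))
E
```

```text
[ 0.49829883 -0.08493761  0.17274917] [ 3.14145223e+00 -2.30336497e-04 -3.00680147e+00] 0.01371475322034694
5990 [ 0.46206324 -0.21245156  0.04456595] [ 0.54821945 -0.14785375  0.08575777]
((0.5051155090332031, -0.18008118867874146), (0.08143628388643265, 0.056100983172655106), 6.713301658630371)
```

View pics/w5.png

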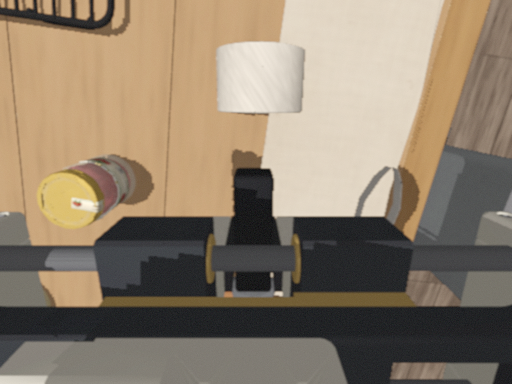

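```bash
python3 - <<'E'
from h import *
from scipy.optimize import least_squares
for name,tag in [('wrist','w5'),('top','top0'),('scene','scene0')]:
    im,d,p,r=load(tag); W=cloud(name,d,p,r)
    m=(W[...,2]>0.045)&(W[...,2]<.095)&(abs(W[...,0]-.505)<.06)&(abs(W[...,1]+.18)<.05)&(im.min(2)>90)
    P=W[m]
    # drop near end faces
    f0=lambda q:None
    def ax(q): a=np.array([-np.sin(q[2]),np.cos(q[2]),0]); return a
    def res(q,P=P):
        v=P-np.array([q[0],-.18,q[1]]); a=ax(q); v=v-np.outer(v@a,a); return np.linalg.norm(v,axis=1)-.042
    o=least_squares(res,[.503,.042,.12],loss='soft_l1',f_scale=.001)
    q=o.x; a=ax(q); t=(P-np.array([q[0],-.18,q[1]]))@a; g=np.abs(res(q))<.003; t=np.sort(t[g])
    lo,hi=np.percentile(t,[.5,99.5]); mid=(lo+hi)/2; c=np.array([q[0],-.18,q[1]])+a*mid
    print(tag,len(P),g.sum(),'yaw',np.degrees(q[2]),'c',c.round(4),'len',hi-lo,'rms',res(q)[g].std())
E
```

```text
w5 5989 5989 yaw 7.175613451038757 c [ 0.5051 -0.18    0.0416] len 0.05491718211710842 rms 0.0006103040765857928
top0 558 495 yaw 7.071928866075431 c [ 0.5028 -0.1814  0.041 ] len 0.0555727427113053 rms 0.0012839287703455527
scene0 536 449 yaw 6.604376107820038 c [ 0.5048 -0.179   0.0404] len 0.055343270019018405 rms 0.0014279168262376948
```

```bash
python3 - <<'E'
from h import *
for tag,name in [('top0','top'),('scene0','scene'),('w5','wrist')]:
    im,d,p,r=load(tag); W=cloud(name,d,p,r)
    print(tag)
    for ylo in np.arange(-.52,-.22,.05):
        row=[]
        for xlo in np.arange(.38,.70,.04):
            m=(W[...,0]>xlo)&(W[...,0]<xlo+.04)&(W[...,1]>ylo)&(W[...,1]<ylo+.05)
            row.append(int(1000*np.percentile(W[m][:,2],98)) if m.sum()>3 else -99)
        print(round(ylo,2),row)
im,d,p,r=load('top0'); W=cloud('top',d)
m=(im[...,0].astype(int)-im[...,1]>70)&(W[...,2]>.01); n,l,st,ce=cv2.connectedComponentsWithStats(m.astype('uint8'))
for i in range(1,n):
    if st[i,4]>100: P=W[l==i]; print(st[i],P.min(0),P.max(0))
E
```

```text
top0
-0.52 [18, 18, 18, 19, 18, 6, 26, 28]
-0.47 [5, 5, 5, 14, 5, 6, 27, 27]
-0.42 [84, 85, 6, 15, 5, 6, 26, 28]
-0.37 [84, 84, 62, 13, 13, 13, 27, 28]
-0.32 [5, 5, 5, 3, 4, 3, 27, 27]
-0.27 [5, 5, 4, 4, 4, 4, 26, 27]
-0.22 [5, 4, 85, 85, 63, 3, 5, 27]
scene0
-0.52 [17, 17, 17, 17, 17, 5, 26, 27]
-0.47 [3, 3, 3, 15, 5, 4, 25, 26]
-0.42 [82, 84, 3, 13, 4, 5, 25, 26]
-0.37 [83, 83, 71, 12, 13, 12, 25, 27]
-0.32 [3, 4, 3, 3, 3, 2, 26, 27]
-0.27 [4, 3, 3, 3, 3, 3, 26, 27]
-0.22 [3, 3, 82, 85, 42, 3, 19, 25]
w5
-0.52 [-99, -99, -99, -99, -99, -99, -99, -99]
-0.47 [-99, -99, -99, -99, -99, -99, -99, -99]
-0.42 [-99, -99, -99, -99, -99, -99, -99, -99]
-0.37 [-99, -99, -99, -99, -99, -99, -99, -99]
-0.32 [2, 3, -99, -99, -99, -99, -99, -99]
-0.27 [2, 2, 2, 2, 2, 1, 26, 26]
-0.22 [2, 2, 83, 84, 66, 1, 2, 26]
```

```bash
python3 -c "
from plan import *
plan([.5328,-.4033,.16],[np.pi,0,np.radians(187.1)],8,dec=3)"
```

```text
[[0.001, -0.04, 0.002], [0.0, -0.0, 0.08]]
[[0.001, -0.04, 0.002], [0.0, -0.0, 0.08]]
[[0.001, -0.04, 0.001], [0.0, -0.0, 0.08]]
[[0.001, -0.04, 0.002], [0.0, -0.0, 0.08]]
[[0.001, -0.04, 0.001], [0.0, -0.0, 0.08]]
[[0.001, -0.04, 0.002], [0.0, -0.0, 0.08]]
[[0.001, -0.04, 0.001], [0.0, -0.0, 0.09]]
[[0.0, -0.04, 0.002], [0.01, -0.01, 0.08]]
end [ 0.53293934 -0.40289799  0.15970418] [-3.14155968e+00  7.07833126e-05 -3.01760429e+00]
```

>>> step_arm --targets '[[[0.001,-0.03,0.001],[0,0,0.1],-1],[[0.001,-0.045,0.002],[0,0,0.1],-1],[[0.001,-0.045,0.002],[0,0,0.1],-1],[[0.001,-0.045,0.002],[0,0,0.1],-1],[[0.001,-0.045,0.001],[0,0,0],-1],[[0.001,-0.045,0.002],[0,0,0.1],-1],[[0.001,-0.04,0.001],[0,0,0.1],-1],[[0,-0.025,0.002],[0,0,0.1],-1]]'

```text
t: 6.9
eef_pos: [0.5334, -0.4051, 0.1594]
ee_rot: [-3.141, -0.0, -3.019]
force: [0.1, 0.9, -1.9]
width: 0.0195
```

```bash
python3 -c "
from plan import *
viewer.grab_frame('top');viewer.grab_frame('top')
s,im,d=snap('scene','s6');print(s['eef_pos'],s['ee_rot'],s['force'],s['width'],s['qd'][0])
snap('top','t6')
plan([.5328,-.4033,.06],[np.pi,0,np.radians(187.1)],5,dec=4)"
```

```text
[ 0.5331051  -0.40523188  0.15851866] [ 3.14131873e+00 -1.24002716e-03 -3.02046157e+00] [-0.59200766  1.31673016 -2.25696906] 0.019266056479978467 0.04352160252307855
[[0.0001, -0.0001, 0.0198], [0.01, -0.01, -0.01]]
[[0.0, -0.0001, 0.0198], [0.01, -0.01, -0.01]]
[[0.0001, -0.0001, 0.0198], [0.01, -0.01, -0.01]]
[[0.0, -0.0001, 0.0198], [0.01, -0.01, -0.01]]
[[0.0001, -0.0002, 0.0199], [0.0, -0.01, -0.02]]
end [ 0.5328062  -0.40332416  0.05996831] [ 3.14155405e+00  3.00248027e-05 -3.01758719e+00]
```

View pics/s6.png

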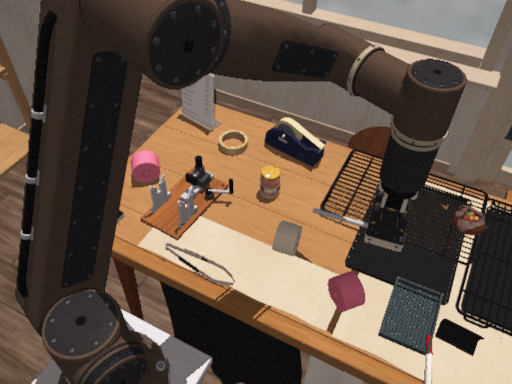

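View pics/t6.png

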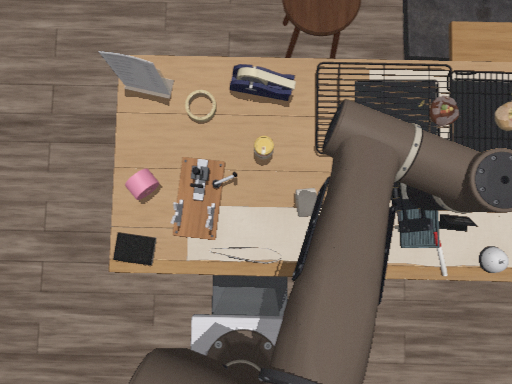

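```bash
cat > rod.py <<'E'
from h import *
def rod(tag,name='scene',wid=0.012):
    im,d,p,r=load(tag); W=cloud(name,d)
    R=Ro.from_euler('xyz',r).as_matrix(); L=(W-p)@R   # tool coords
    # rod region in tool coords: along +y 31..172, x~0, z~-19
    m=(abs(L[...,0])<wid)&(abs(L[...,2]+.019)<wid)&(L[...,1]>.035)&(L[...,1]<.19)
    P=L[m]; T,c=Twc(name); vd=R.T@(T[:3,3]-W[m].mean(0)); vd-=vd[1]*np.array([0,1,0]); vd/=np.linalg.norm(vd)
    print(len(P),'y',P[:,1].min(),P[:,1].max())
    for lo in np.arange(.035,.18,.02):
        k=(P[:,1]>=lo)&(P[:,1]<lo+.02)
        if k.sum()>3: print(round(lo+.01,3),k.sum(),(np.median(P[k],0)-vd*.005).round(4))
    return P
E
python3 -c "
from rod import *
rod('s6')"
```

```text
284 y 0.04017952820659913 0.17220583752190538
0.045 33 [-0.0002  0.0473 -0.017 ]
0.065 46 [-0.0004  0.065  -0.0175]
0.085 44 [-0.0001  0.0852 -0.0175]
0.105 42 [-0.001   0.1054 -0.0172]
0.125 42 [-0.0002  0.1251 -0.0179]
0.145 40 [-0.0003  0.145  -0.0173]
0.165 37 [-0.0005  0.1635 -0.0173]
```

>>> step_arm --targets '[[[0,0,0.015],[0,0,0],-1],[[0,0,0.022],[0,0,0],-1],[[0,0,0.025],[0,0,0],-1],[[0,0,0.025],[0,0,0],-1],[[0,0,0.022],[0,0,0],-1],[[0,0,0.014],[0,0,0],-1],[[0,0,0.008],[0,0,0],-1],[[0,0,0],[0,0,0],-1]]'

```text
t: 7.9
eef_pos: [0.5331, -0.4023, 0.0276]
ee_rot: [3.141, -0.001, -3.017]
force: [-0.1, 0.2, -1.1]
width: 0.0198
```

```bash
python3 -c "
from rod import *
s,im,d=snap('scene','s7');print(s['eef_pos'],s['ee_rot'],s['force'],s['width'],s['qd'][0])
rod('s7')
a=cv2.imread('pics/s7.png')[150:300,250:450]; cv2.imwrite('pics/s7z.png',cv2.resize(a,None,fx=4,fy=4,interpolation=cv2.INTER_CUBIC))
"
```

```text
[ 0.53306857 -0.40225546  0.02760527] [ 3.14080161e+00 -1.37610274e-03 -3.01690896e+00] [-0.08011152  0.2358216  -1.08902584] 0.019751458387481345 -0.007614702270722988
244 y 0.04019283158249118 0.1730710179226735
0.045 28 [-0.0004  0.0475 -0.0158]
0.065 39 [-0.0007  0.0646 -0.0179]
0.085 37 [-0.0011  0.0852 -0.0172]
0.105 36 [-0.0002  0.1054 -0.0178]
0.125 37 [-0.0005  0.1249 -0.017 ]
0.145 34 [-0.0011  0.1444 -0.0175]
0.165 33 [-0.0006  0.1638 -0.0166]
```

View pics/s7z.png

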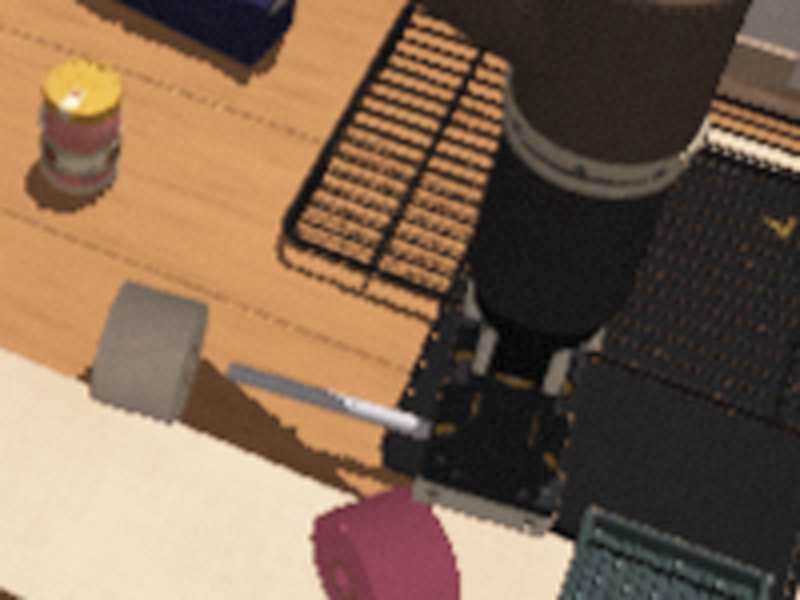

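>>> step_arm --targets '[[[0,0,0.003],[0,0,0],-1],[[0,0,0],[0,0,0],-1],[[0,0.008,0],[0,0,0],-1],[[0,0.008,0],[0,0,0],-1],[[0,0.008,0],[0,0,0],-1],[[0,0.008,0],[0,0,0],-1],[[0,0.008,0],[0,0,0],-1],[[0,0,0],[0,0,0],-1]]'

```text
t: 8.75
eef_pos: [0.5284, -0.3621, 0.0257]
ee_rot: [3.141, -0.0, -3.017]
force: [-0.0, -0.2, -1.2]
width: 0.0194
```

```bash
cat > rollfit.py <<'E'
from h import *
from scipy.optimize import least_squares
def rollfit(name,tag,c0=(.505,-.18),z0=.042,zmin=.045,zmax=.095,th=90):
    im,d,p,r=load(tag); W=cloud(name,d,p,r)
    m=(W[...,2]>zmin)&(W[...,2]<zmax)&(abs(W[...,0]-c0[0])<.06)&(abs(W[...,1]-c0[1])<.05)&(im.min(2)>th)
    P=W[m]
    ax=lambda q:np.array([-np.sin(q[2]),np.cos(q[2]),0])
    def res(q):
        v=P-np.array([q[0],c0[1],q[1]]); a=ax(q); v=v-np.outer(v@a,a); return np.linalg.norm(v,axis=1)-.042
    q=least_squares(res,[c0[0],z0,.05],loss='soft_l1',f_scale=.001).x; a=ax(q); o=np.array([q[0],c0[1],q[1]])
    g=np.abs(res(q))<.003; t=((P-o)@a)[g]; lo,hi=np.percentile(t,[.5,99.5]); c=o+a*(lo+hi)/2
    print(tag,len(P),g.sum(),'yaw',np.degrees(q[2]).round(2),'c',c.round(4),'len',(hi-lo).round(4)); return c,q[2]
E
python3 -c "
from rollfit import *
s,im,d=snap('scene','s8');print(s['eef_pos'],s['ee_rot'],s['force'],s['moment'],s['width'],s['qd'][0])
rollfit('scene','s7',th=50);rollfit('scene','s8',th=50)
a=cv2.imread('pics/s8.png')[150:300,250:450]; cv2.imwrite('pics/s8z.png',cv2.resize(a,None,fx=4,fy=4,interpolation=cv2.INTER_CUBIC))
"
```

```text
[ 0.52837866 -0.36214064  0.02573572] [ 3.14139772e+00 -4.32705205e-05 -3.01661676e+00] [-0.00220913 -0.24741589 -1.23322454] [-0.00671164 -0.07405167 -0.00222371] 0.01943628143462785 -0.013835755642385655
s7 629 521 yaw 7.98 c [ 0.5047 -0.1788  0.0399] len 0.0554
s8 654 529 yaw 7.86 c [ 0.5047 -0.1789  0.0401] len 0.0554
```

View pics/s8z.png

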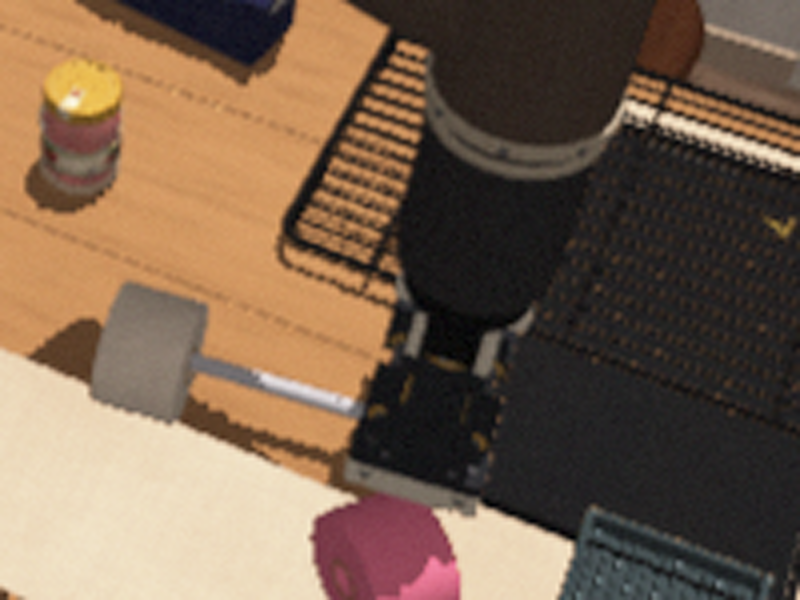

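>>> step_arm --targets '[[[0.0005,0.008,0.001],[0,0,0],-1],[[0,0.011,0],[0,0,0],-1],[[0,0.011,0],[0,0,0],-1],[[0,0.011,0],[0,0,0],-1],[[0,0.011,0],[0,0,0],-1],[[0,0.011,0],[0,0,0],-1],[[0,0.011,0],[0,0,0],-1],[[0,0.008,0],[0,0,0],-1]]'

```text
t: 9.6
eef_pos: [0.5177, -0.2809, 0.0247]
ee_rot: [3.142, 0.0, -3.017]
force: [-0.4, 0.7, -1.9]
width: 0.0195
```

```bash
python3 -c "
from rollfit import *
s,im,d=snap('scene','s9');s,im,d=snap('scene','s9');print(s['eef_pos'],s['ee_rot'],s['force'],s['moment'],s['width'],s['qd'][0])
rollfit('scene','s9',th=50)
a=cv2.imread('pics/s9.png')[150:300,250:450]; cv2.imwrite('pics/s9z.png',cv2.resize(a,None,fx=4,fy=4,interpolation=cv2.INTER_CUBIC))
"
```

```text
[ 0.51755229 -0.28026837  0.02466181] [ 3.14132947e+00 -6.76784029e-05 -3.01690939e+00] [-1.40543706  1.09697081 -1.18537439] [0.29000618 0.16012744 0.01082335] 0.020093697307612166 -0.019626240148734438
s9 676 521 yaw 7.22 c [ 0.5046 -0.179   0.0398] len 0.0556
```

View pics/s9z.png

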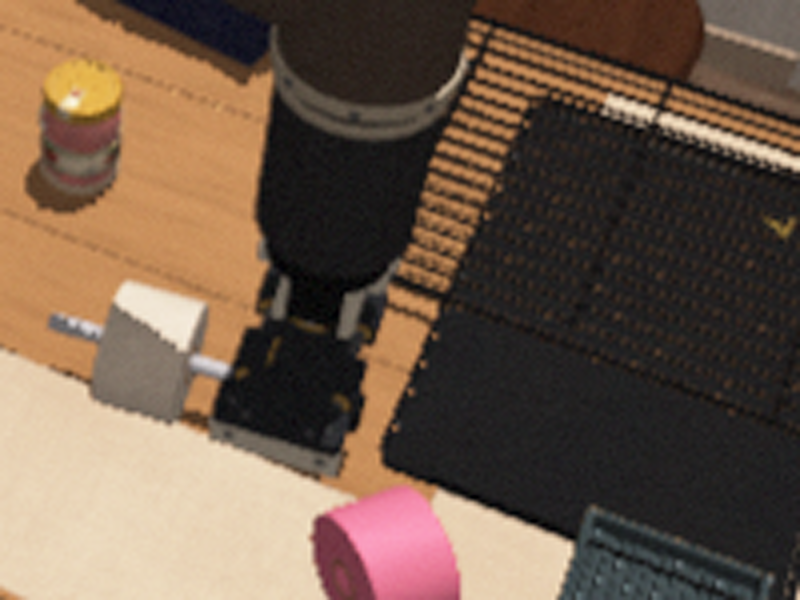

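>>> step_arm --targets '[[[0,0.004,0],[0,0,0],-1],[[0,0.004,0],[0,0,0],-1],[[0,0,0],[0,0,0],-1],[[0,0,-0.004],[0,0,0],-1],[[0,0,-0.004],[0,0,0],-1],[[0,0,-0.005],[0,0,0],-1],[[0,0,-0.008],[0,0,0],-1],[[0,0,-0.01],[0,0,0],-1]]'

```text
t: 10.5
eef_pos: [0.5166, -0.2742, 0.0561]
ee_rot: [3.141, -0.001, -3.018]
force: [-0.3, 0.1, -3.8]
width: 0.0196
```

```bash
python3 -c "
from rollfit import *
s,im,d=snap('scene','s10');s,im,d=snap('scene','s10');print(s['eef_pos'],s['ee_rot'],s['force'],s['moment'],s['width'],s['qd'][0])
c,y=rollfit('scene','s10',th=50,z0=.065,zmax=.13,zmin=.07)
R=Ro.from_euler('xyz',s['ee_rot']).as_matrix(); print('in tool',(c-s['eef_pos'])@R)
a=cv2.imread('pics/s10.png')[150:300,250:450]; cv2.imwrite('pics/s10z.png',cv2.resize(a,None,fx=4,fy=4,interpolation=cv2.INTER_CUBIC))
"
```

```text
[ 0.51782686 -0.27450893  0.05814109] [-3.14046475e+00  2.15307870e-03 -3.01720393e+00] [ 0.99680489  0.30023738 -2.33070508] [-0.26174222 -0.28104576 -0.02461373] 0.01948249638862271 0.0022380472112328805
s10 736 560 yaw 7.17 c [ 0.5063 -0.1791  0.0688] len 0.0558
in tool [-0.00037296  0.09607018 -0.01080482]
```

View pics/s10z.png

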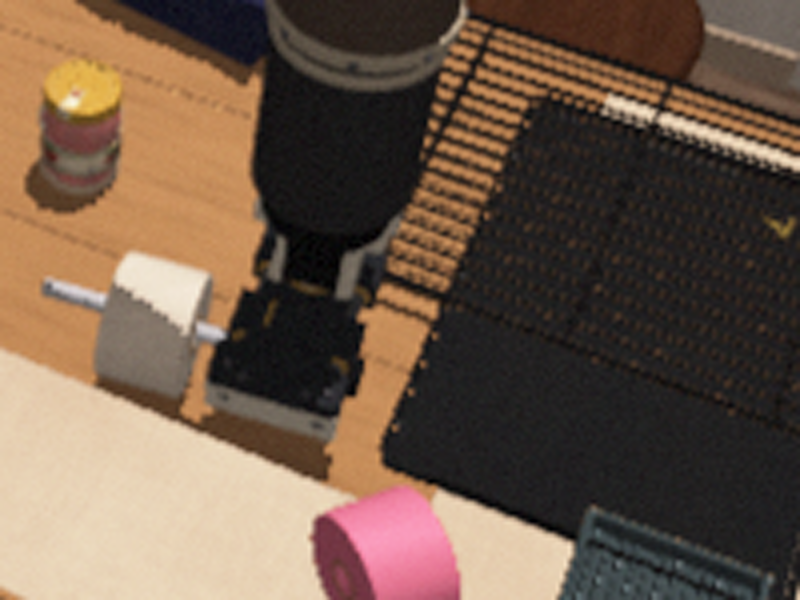

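>>> step_arm --targets '[[[0,0,-0.012],[0,0,0],-1],[[0,0,-0.016],[0,0,0],-1],[[0,0,-0.018],[0,0,0],-1],[[0,0,-0.018],[0,0,0],-1],[[0,0,-0.018],[0,0,0],-1],[[0,0,-0.016],[0,0,0],-1],[[0,0.003,-0.012],[0,0,0.3],-1],[[0,0.007,-0.006],[0,0,0.6],-1]]'

```text
t: 11.4
eef_pos: [0.5159, -0.2642, 0.173]
ee_rot: [-3.141, 0.001, -3.034]
force: [0.6, -0.1, -3.3]
width: 0.0198
```

```bash
python3 -c "
from plan import *
s=arm.get_state();print(s['eef_pos'],s['ee_rot'],s['force'],s['moment'],s['width'])
plan([.452,.0595,.172],[np.pi,0,3.051],16,dec=3)"
```

```text
[ 0.51591441 -0.26422184  0.17298249] [-3.14104697e+00  1.44273221e-03 -3.03445803e+00] [ 0.59985152 -0.08577259 -3.2986588 ] [-0.17296031 -0.15292432 -0.04285076] 0.019799806817114147
[[0.002, 0.021, 0.0], [-0.0, 0.01, 0.71]]
[[0.002, 0.02, 0.0], [-0.0, 0.01, 0.71]]
[[0.002, 0.02, 0.0], [-0.0, 0.0, 0.71]]
[[0.003, 0.021, 0.0], [-0.0, 0.01, 0.71]]
[[0.003, 0.02, 0.0], [-0.0, 0.0, 0.71]]
[[0.003, 0.02, 0.0], [-0.0, 0.01, 0.71]]
[[0.003, 0.02, 0.0], [-0.0, 0.0, 0.71]]
[[0.004, 0.02, 0.0], [-0.0, 0.01, 0.71]]
[[0.004, 0.02, 0.0], [-0.0, 0.0, 0.71]]
[[0.004, 0.02, 0.0], [-0.0, 0.01, 0.71]]
[[0.004, 0.02, 0.0], [-0.0, 0.0, 0.7]]
[[0.005, 0.021, 0.0], [-0.0, 0.01, 0.71]]
[[0.005, 0.02, 0.0], [-0.01, 0.0, 0.7]]
[[0.005, 0.02, 0.0], [-0.0, 0.01, 0.71]]
[[0.005, 0.021, 0.0], [-0.01, 0.0, 0.7]]
[[0.005, 0.02, 0.001], [-0.0, 0.01, 0.71]]
end [0.45235194 0.0593429  0.17181154] [-3.14152786e+00 -4.83201954e-05  3.05098080e+00]
```

>>> step_arm --targets '[[[0.002,0.014,0],[0,0,0.7],-1],[[0.002,0.02,0],[0,0,0.7],-1],[[0.002,0.022,0],[0,0,0.7],-1],[[0.003,0.022,0],[0,0,0.7],-1],[[0.003,0.022,0],[0,0,0.7],-1],[[0.003,0.022,0],[0,0,0.7],-1],[[0.003,0.022,0],[0,0,0.7],-1],[[0.004,0.022,0],[0,0,0.7],-1]]'

```text
t: 12.2
eef_pos: [0.4823, -0.0987, 0.1712]
ee_rot: [3.142, -0.001, -3.132]
force: [-0.8, -0.4, -3.1]
width: 0.0196
```

>>> step_arm --targets '[[[0.004,0.022,0],[0,0,0.7],-1],[[0.004,0.022,0],[0,0,0.7],-1],[[0.004,0.022,0],[0,0,0.7],-1],[[0.005,0.022,0],[0,0,0.7],-1],[[0.005,0.022,0],[0,0,0.7],-1],[[0.005,0.018,0],[0,0,0.7],-1],[[0.005,0.012,0],[0,0,0.7],-1],[[0.005,0.006,0],[0,0,0.7],-1]]'

```text
t: 13.0
eef_pos: [0.4489, 0.0484, 0.1712]
ee_rot: [-3.141, -0.001, 3.054]
force: [-0.5, -0.4, -3.8]
width: 0.0197
```

```bash
python3 -c "
from rollfit import *
viewer.grab_frame('top');viewer.grab_frame('top')
s,im,d=snap('scene','s11');print(s['eef_pos'],s['ee_rot'],s['force'],s['moment'],s['width'],s['qd'][0])
c,y=rollfit('scene','s11',c0=(.46,.15),th=50,z0=.18,zmax=.24,zmin=.17)
R=Ro.from_euler('xyz',s['ee_rot']).as_matrix(); print('in tool',(c-s['eef_pos'])@R)
a=cv2.imread('pics/s11.png')[90:240,120:320]; cv2.imwrite('pics/s11z.png',cv2.resize(a,None,fx=4,fy=4,interpolation=cv2.INTER_CUBIC))
from plan import plan
plan([.452,.0595,.13],[np.pi,0,3.051],4)
"
```

```text
[0.44874349 0.0480305  0.17128071] [-3.14137465e+00 -1.01329103e-03  3.05515326e+00] [ 0.22455418 -0.88042676 -3.98271361] [-0.25365748 -0.04018587 -0.00924175] 0.01948199641114822 -0.0233843797455103
s11 437 405 yaw -9.74 c [0.4558 0.1432 0.1831] len 0.0533
in tool [ 0.00119488  0.09546088 -0.01181012]
[[-0.0005, 0.003, 0.0103], [-0.0, -0.01, 0.07]]
[[-0.0005, 0.003, 0.0103], [-0.01, -0.01, 0.06]]
[[-0.0004, 0.003, 0.0104], [-0.0, -0.01, 0.07]]
[[-0.0004, 0.003, 0.0103], [-0.01, -0.01, 0.06]]
end [0.45194913 0.05946395 0.13003552] [ 3.14151845e+00 -5.31707855e-05  3.05102104e+00]
```

View pics/s11z.png

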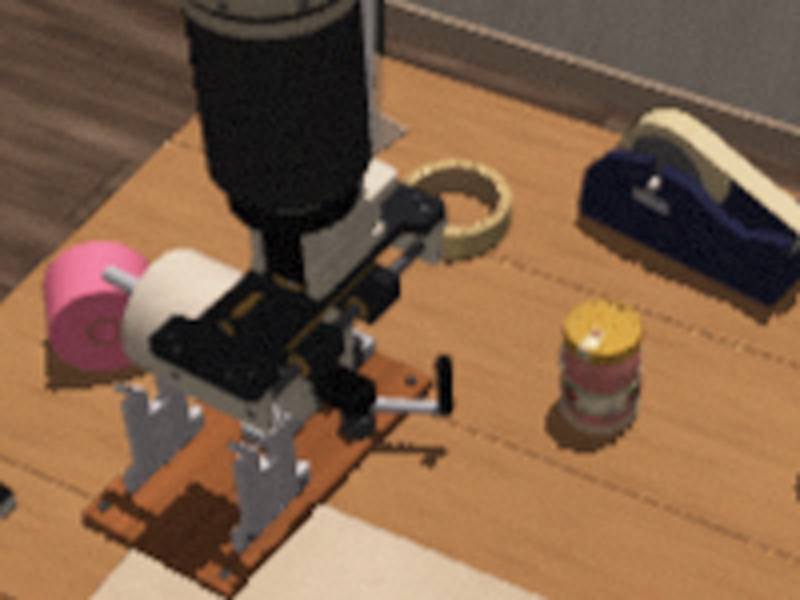

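>>> step_arm --targets '[[[-0.0005,0.003,0.008],[0,0,0],-1],[[-0.0005,0.003,0.01],[0,0,0],-1],[[-0.0005,0.003,0.01],[0,0,0.1],-1],[[-0.0005,0.002,0.01],[0,0,0.1],-1],[[0,0,0.003],[0,0,0],-1],[[0,0,0],[0,0,0],-1],[[0,0,0],[0,0,0],-1],[[0,0,0],[0,0,0],-1]]'

```text
t: 13.95
eef_pos: [0.4531, 0.0582, 0.1309]
ee_rot: [3.141, 0.001, 3.051]
force: [-0.1, 0.2, -3.8]
width: 0.0192
```

```bash
python3 -c "
from rollfit import *
s,im,d=snap('scene','s12');print(s['eef_pos'],s['ee_rot'],s['force'],s['moment'],s['width'],s['qd'][0])
s,im,d=snap('top','t12');print(s['eef_pos'],s['ee_rot'])
from plan import plan
plan([.452,.0595,.0575],[np.pi,0,3.051],8)
"
```

```text
[0.45314162 0.05816926 0.13094587] [3.14123446e+00 6.62634858e-04 3.05088474e+00] [-0.05321342  0.1652972  -3.80684957] [-0.16933946 -0.04247286  0.02951961] 0.019235918516820185 0.001691619289786406
[0.45309405 0.05819099 0.13096589] [3.14115848e+00 6.81210642e-04 3.05083024e+00]
[[0.0002, 0.0002, 0.0092], [0.0, 0.0, -0.0]]
[[0.0001, 0.0001, 0.0092], [0.0, 0.01, -0.0]]
[[0.0002, 0.0002, 0.0092], [0.0, 0.0, -0.0]]
[[0.0001, 0.0001, 0.0092], [0.0, 0.01, -0.0]]
[[0.0002, 0.0002, 0.0092], [0.01, 0.0, -0.0]]
[[0.0001, 0.0001, 0.0091], [0.0, 0.01, -0.0]]
[[0.0002, 0.0002, 0.0092], [0.01, 0.0, -0.0]]
[[0.0001, 0.0001, 0.0091], [0.0, 0.01, -0.01]]
end [0.4519989  0.05947943 0.05754099] [ 3.14151463e+00 -2.76214187e-05  3.05102494e+00]
```

View pics/t12.png

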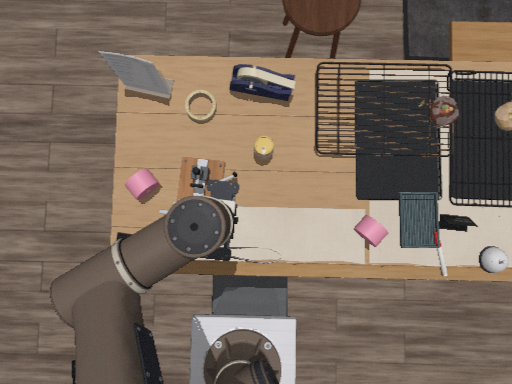

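Arm occludes the top view, but the state matches the grasp pose. Lowering into the slots.

>>> step_arm --targets '[[[0.001,0.001,0.01],[0,0,0],-1],[[0,0,0.01],[0,0,0],-1],[[0,0,0.01],[0,0,0],-1],[[0,0,0.01],[0,0,0],-1],[[0,0,0.01],[0,0,0],-1],[[0,0,0.008],[0,0,0],-1],[[0,0,0.004],[0,0,0],-1],[[0,0,0],[0,0,0],-1]]'

```text
t: 14.85
eef_pos: [0.4516, 0.059, 0.0679]
ee_rot: [-3.141, -0.001, 3.051]
force: [-0.5, 0.0, -3.3]
width: 0.0192
```

```bash
python3 -c "
from rollfit import *
s,im,d=snap('scene','s13');print(s['eef_pos'],s['ee_rot'],s['force'],s['moment'],s['width'],s['qd'][0])
a=cv2.imread('pics/s13.png')[90:240,120:320]; cv2.imwrite('pics/s13z.png',cv2.resize(a,None,fx=4,fy=4,interpolation=cv2.INTER_CUBIC))
"
```

```text
[0.45161926 0.05898148 0.06787136] [-3.14074138e+00 -1.08761031e-03  3.05092728e+00] [-0.45795565  0.00629727 -3.30204922] [-0.14037674 -0.02498558 -0.02018075] 0.01915004651951726 -0.0006141509221478654
```

View pics/s13z.png

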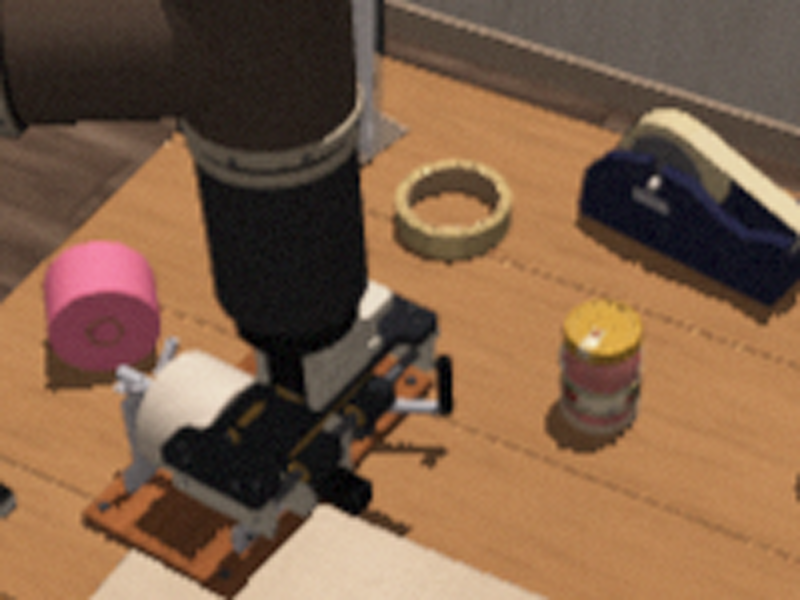

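>>> step_arm --targets '[[[0,0,0.004],[0,0,0],-1],[[0,0,0.003],[0,0,0],-1],[[0,0,0.002],[0,0,0],-1],[[0,0,0.001],[0,0,0],-1],[[0,0,0.001],[0,0,0],-1],[[0,0,0],[0,0,0],-1],[[0,0,0],[0,0,0],-1],[[0,0,0],[0,0,0],-1]]'

```text
t: 15.7
eef_pos: [0.452, 0.0592, 0.0577]
ee_rot: [3.142, 0.0, 3.051]
force: [0.9, -0.0, -3.7]
width: 0.0193
```

>>> step_arm --targets '[[[0,0,0.001],[0,0,0],-1],[[0,0,0],[0,0,0],-1],[[0,0,0],[0,0,0],-0.3],[[0,0,0],[0,0,0],0],[[0,0,0],[0,0,0],0.2],[[0,0,0],[0,0,0],0.2],[[0,0,0],[0,0,0],0.2],[[0,0,0],[0,0,0],0.2]]'

```text
t: 16.5
eef_pos: [0.452, 0.0592, 0.0566]
ee_rot: [3.142, 0.0, 3.051]
force: [0.4, -0.5, 0.9]
width: 0.0521
```

>>> step_arm --targets '[[[0,0,-0.004],[0,0,0],0.2],[[0,0,-0.01],[0,0,0],0.2],[[0,0,-0.02],[0,0,0],0.2],[[0,-0.01,-0.025],[0,0,0],0.2],[[0,-0.02,-0.025],[0,0,0],0.2],[[0,-0.03,-0.025],[0,0,0],-1],[[0,-0.03,-0.02],[0,0,0],-1],[[0,-0.03,0],[0,0,0],-1]]'

```text
t: 17.3
eef_pos: [0.4426, -0.0611, 0.1896]
ee_rot: [3.14, 0.006, 3.052]
force: [0.1, 0.4, -0.1]
width: 0.034
```

```bash
python3 -c "
from rollfit import *
s,im,d=snap('scene','s14');print(s['eef_pos'],s['ee_rot'],s['force'],s['moment'],s['width'],s['qd'][0])
s,im,d=snap('wrist','w14');print(s['eef_pos'],s['ee_rot'])
a=cv2.imread('pics/s14.png')[90:240,120:320]; cv2.imwrite('pics/s14z.png',cv2.resize(a,None,fx=4,fy=4,interpolation=cv2.INTER_CUBIC))
"
```

```text
[ 0.44264233 -0.06107419  0.18956431] [3.14001956 0.00623849 3.05206128] [ 0.09004565  0.44565294 -0.1160716 ] [ 0.05447767 -0.15436865 -0.04026112] 0.034017565532854704 -0.6845563360117868
[ 0.4409136  -0.06364206  0.18796305] [3.14099404 0.00319912 3.05111235]
```

View pics/s14z.png

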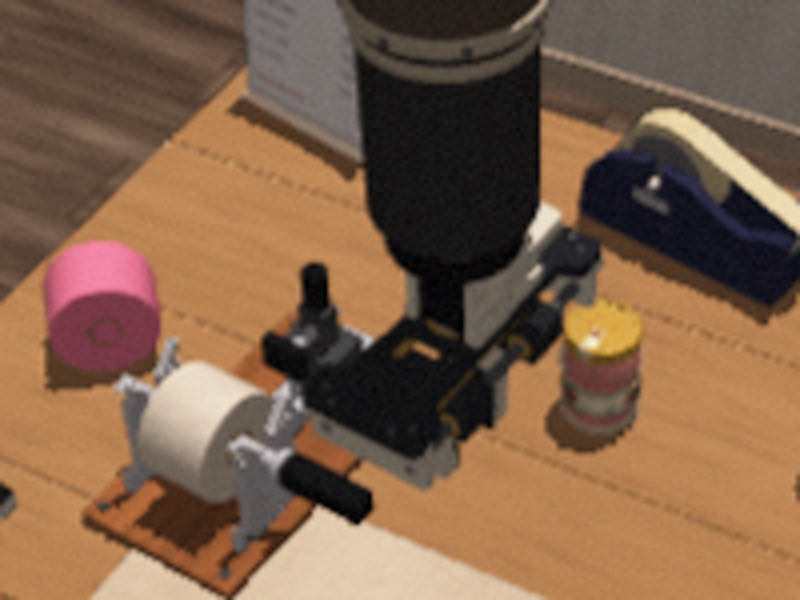

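View pics/w14.png

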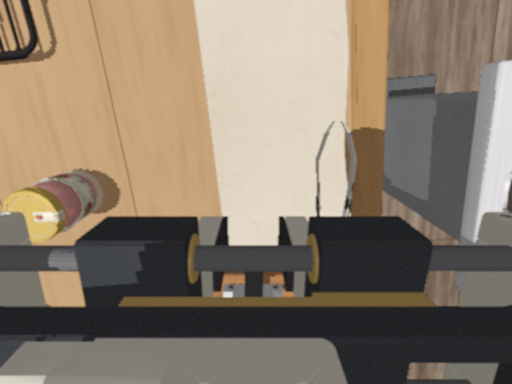

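```bash
python3 -c "
from rollfit import *
c,y=rollfit('scene','s14',c0=(.4606,.152),z0=.07,zmin=.055,zmax=.13,th=110)
a=np.radians(-5.1);ex=np.array([np.cos(a),np.sin(a)]);ey=np.array([-np.sin(a),np.cos(a)])
print('roll in seat',(c[:2]-[.4606,.152])@np.array([ex,ey]).T)
im,d,p,r=load('s14');W=cloud('scene',d)
m=(im.max(2)<70)&(W[...,2]>0.06)&(W[...,2]<.1)&(abs(W[...,0]-.4515)<.03)&(abs(W[...,1]-.05)<.06)
P=W[m];print(m.sum(),P.min(0),P.max(0),np.percentile(P[:,2],98))
# knob and pin
for nm,tag in [('scene','scene0'),('top','top0'),('scene','s14')]:
  im,d,p,r=load(tag);W=cloud(nm,d)
  for lo,hi,x,y in [(.095,.135,.58,.137),(.05,.098,.578,.033)]:
    m=(im.max(2)<75)&(W[...,2]>lo)&(W[...,2]<hi)&(abs(W[...,0]-x)<.03)&(abs(W[...,1]-y)<.025)
    P=W[m]; 
    if len(P): print(tag,len(P),'med',np.median(P,0).round(4),P.min(0).round(4),P.max(0).round(4))
"
```

```text
s14 509 375 yaw -5.86 c [0.4598 0.1542 0.0688] len 0.0948
roll in seat [-0.0010066   0.00208353]
208 [0.43773802 0.0179995  0.06761659] [0.46343709 0.08691166 0.08872504] 0.08802099986706997
scene0 70 med [0.5797 0.138  0.1144] [0.5741 0.1309 0.0953] [0.592  0.1508 0.1277]
scene0 40 med [0.5796 0.0327 0.0753] [0.5742 0.03   0.0505] [0.5885 0.039  0.0896]
top0 49 med [0.5833 0.1379 0.1236] [0.5743 0.1297 0.0997] [0.5924 0.1491 0.1294]
top0 13 med [0.5781 0.033  0.088 ] [0.5751 0.0282 0.0524] [0.5837 0.0366 0.0929]
s14 63 med [0.5814 0.1375 0.1154] [0.5743 0.1315 0.0954] [0.5931 0.1483 0.128 ]
s14 6 med [0.5813 0.0342 0.0886] [0.5771 0.0308 0.0876] [0.5854 0.0382 0.0918]
```

```bash
python3 -c "
from plan import *
plan([.583,.141,.18],[np.pi,0,3.051],8,dec=3)"
```

```text
[[-0.015, 0.027, 0.001], [0.0, 0.01, -0.02]]
[[-0.015, 0.027, 0.001], [0.01, 0.02, -0.02]]
[[-0.015, 0.027, 0.001], [0.0, 0.01, -0.02]]
[[-0.016, 0.027, 0.001], [0.01, 0.02, -0.02]]
[[-0.015, 0.027, 0.001], [0.0, 0.01, -0.02]]
[[-0.016, 0.027, 0.001], [0.01, 0.02, -0.02]]
[[-0.015, 0.027, 0.001], [0.0, 0.01, -0.01]]
[[-0.016, 0.027, 0.0], [0.01, 0.02, -0.02]]
end [0.58307267 0.14134291 0.18039556] [-3.14159081e+00 -4.52188969e-05  3.05106141e+00]
```

>>> step_arm --targets '[[[-0.015,0.027,0.001],[0,0,0],0.15],[[-0.015,0.027,0.001],[0,0,0],0.15],[[-0.015,0.027,0.001],[0,0,0],0.15],[[-0.016,0.027,0.001],[0,0,0],0.15],[[-0.015,0.027,0.001],[0,0,0],0.15],[[-0.016,0.027,0.001],[0,0,0],0.15],[[-0.015,0.027,0.001],[0,0,0],0.15],[[-0.016,0.027,0],[0,0,0],0.15]]'

```text
t: 18.2
eef_pos: [0.5835, 0.1452, 0.1789]
ee_rot: [-3.142, -0.0, 3.051]
force: [-0.1, -0.7, 0.8]
width: 0.0504
```

```bash
python3 -c "
from plan import *
for i in range(4): viewer.grab_frame('top')
s,im,d=snap('scene','s15');print(s['eef_pos'],s['ee_rot'],s['width'],s['qd'][0])
snap('wrist','w15')
plan([.583,.141,.096],[np.pi,0,3.051],6)"
```

```text
[0.58283187 0.14433712 0.17834923] [-3.14105763e+00 -8.88363156e-04  3.05182928e+00] 0.050372929546244165 -0.015663865009566708
[[-0.0001, -0.0004, 0.0138], [-0.0, -0.0, -0.0]]
[[-0.0001, -0.0004, 0.0138], [-0.0, -0.0, -0.0]]
[[-0.0001, -0.0004, 0.0138], [-0.0, -0.01, -0.0]]
[[-0.0001, -0.0004, 0.0138], [-0.0, -0.0, -0.0]]
[[-0.0002, -0.0004, 0.0138], [-0.0, -0.01, -0.0]]
[[-0.0001, -0.0003, 0.0137], [-0.01, -0.0, -0.01]]
end [0.58298753 0.14101749 0.09601049] [ 3.14156292e+00 -5.39919724e-05  3.05100663e+00]
```

View pics/w15.png

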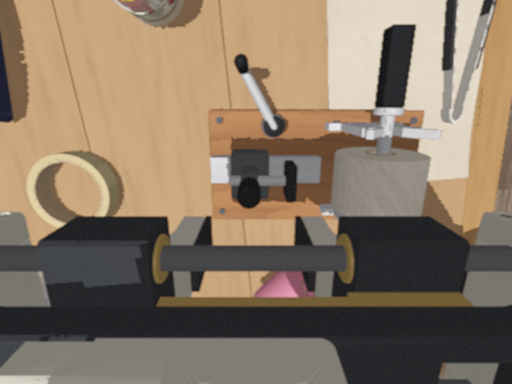

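View pics/s15.png

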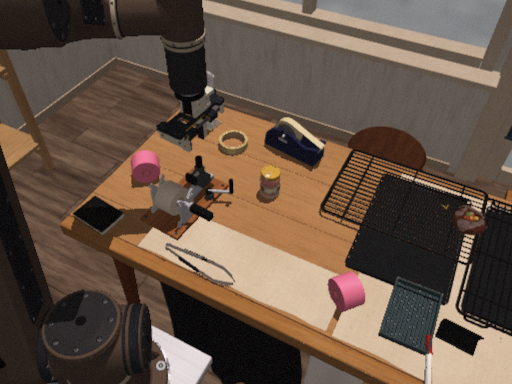

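```bash
python3 -c "
from h import *
im,d,p,r=load('w15');W=cloud('wrist',d,p,r)
m=(im.max(2)<75)&(W[...,2]>.118)&(W[...,2]<.135)&(abs(W[...,0]-.58)<.04)&(abs(W[...,1]-.137)<.04)
P=W[m];print(p,len(P),np.median(P,0),P.min(0),P.max(0))
for u,v in [(249,183),(249,195),(290,180),(242,65),(262,180)]: print((u,v),im[v,u],W[v,u])
print(proj('scene',[p,[.583,.141,.108]]))
im,d,p,r=load('s15');W=cloud('scene',d)
m=(im.max(2)<75)&(W[...,2]>.11)&(W[...,2]<.135)&(abs(W[...,0]-.58)<.04)&(abs(W[...,1]-.137)<.04)
P=W[m];print(p,len(P),np.median(P,0),P.min(0),P.max(0))
"
```

```text
[0.5825607  0.14372795 0.17850165] 444 [0.58615836 0.13924783 0.12522688] [0.5767025  0.13109708 0.11811102] [0.59631632 0.14911727 0.12729217]
(249, 183) [28 26 26] [0.58482293 0.1313191  0.11659843]
(249, 195) [30 30 31] [0.58543452 0.13885435 0.12506475]
(290, 180) [31 30 31] [0.5477869  0.14033714 0.08637818]
(242, 65) [40 35 35] [0.58211344 0.03818875 0.08922151]
(262, 180) [132 133 135] [0.57357028 0.14101498 0.07521658]
[[195.12086322 143.68023692]
 [198.07149449 162.4800054 ]]
[0.58283187 0.14433712 0.17834923] 45 [0.58214932 0.13846112 0.122786  ] [0.57277712 0.13264232 0.11022493] [0.59360227 0.14798912 0.12726739]
```

>>> step_arm --targets '[[[-0.001,-0.001,0.01],[0,0,0],0.15],[[-0.001,-0.001,0.016],[0,0,0],0.15],[[-0.001,-0.001,0.016],[0,0,0],0.15],[[0,-0.001,0.016],[0,0,0],0.15],[[0,0,0.014],[0,0,0],0.15],[[0,0,0.008],[0,0,0],0.15],[[0,0,0.002],[0,0,0],0.15],[[0,0,0],[0,0,0],0.15]]'

```text
t: 19.3
eef_pos: [0.5858, 0.1393, 0.0966]
ee_rot: [-3.141, -0.0, 3.051]
force: [0.6, -0.3, -0.1]
width: 0.0506
```

>>> step_arm --targets '[[[0,0,0],[0,0,0],-1],[[0,0,0],[0,0,0],-1],[[0,0,0],[0,0,0],-1],[[0,0,0],[0,0,0],-1],[[0,0,0],[0,0,0],-1],[[0,0,0],[0,0,0],-1],[[0,0,0],[0,0,0],-1],[[0,0,0],[0,0,0],-1]]' --grip_force 20

```text
t: 20.1
eef_pos: [0.5858, 0.1395, 0.0968]
ee_rot: [3.141, 0.0, 3.051]
force: [-1.2, 0.1, 3.0]
width: 0.0193
```

```bash
python3 -c "
from plan import *
s,im,d=snap('scene','s16');print(s['eef_pos'],s['ee_rot'],s['force'],s['moment'],s['width'],s['qd'][0])
a=cv2.imread('pics/s16.png')[90:240,120:320]; cv2.imwrite('pics/s16z.png',cv2.resize(a,None,fx=4,fy=4,interpolation=cv2.INTER_CUBIC))
"
```

```text
[0.58583339 0.13949045 0.09679238] [3.14143456e+00 2.49021029e-04 3.05100890e+00] [-1.24795415  0.05132556  2.95373655] [ 0.22135771  0.38750203 -0.00242315] 0.019254945044962047 0.00017341216602436045
```

View pics/s16z.png

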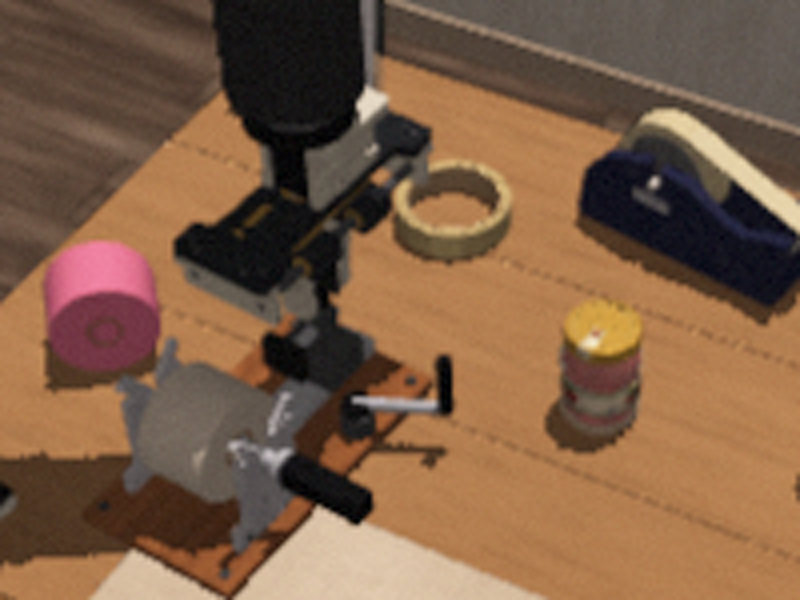

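>>> step_arm --targets '[[[0.002,0,0],[0,0,0],-1],[[0.003,0,0],[0,0,0],-1],[[0.003,0,0],[0,0,0],-1],[[0.003,0,0],[0,0,0],-1],[[0.002,0,0],[0,0,0],-1],[[0.002,0,0],[0,0,0],-1],[[0.002,0,0],[0,0,0],-1],[[0.002,0,0],[0,0,0],-1]]'

```text
t: 20.95
eef_pos: [0.5669, 0.1412, 0.0968]
ee_rot: [3.141, 0.0, 3.051]
force: [3.6, -2.3, 3.2]
width: 0.0195
```

```bash
cat > k.py <<'E'
from h import *
import sys
tag=sys.argv[1]
s,im,d=snap('scene',tag)
ex=np.array([.99604,-.0889]); ey=np.array([.0889,.99604])
v=s['eef_pos'][:2]-np.array([.4606,.152]); print('tool in seat x,y',(v@ex).round(4),(v@ey).round(4),'z',s['eef_pos'][2].round(4),'rpy',s['ee_rot'].round(4),'F along x_d',(s['force'][:2]@ex).round(2),s['force'].round(2),'M',s['moment'].round(3),s['width'].round(4),'t',s['t'])
W=cloud('scene',d)
a=cv2.imread(f'pics/{tag}.png')[130:240,120:260]; cv2.imwrite(f'pics/{tag}z.png',cv2.resize(a,None,fx=5,fy=5,interpolation=cv2.INTER_CUBIC))
E
python3 k.py s17
```

```text
Traceback (most recent call last):
  File "k.py", line 6, in <module>
    v=s['eef_pos'][:2]-np.array([.4606,.152]); print('tool in seat x,y',(v@ex).round(4),(v@ey).round(4),'z',s['eef_pos'][2].round(4),'rpy',s['ee_rot'].round(4),'F along x_d',(s['force'][:2]@ex).round(2),s['force'].round(2),'M',s['moment'].round(3),s['width'].round(4),'t',s['t'])
                                                                                                                                                                                                                                                        ^^^^^^^^^^^^^^^^
AttributeError: 'float' object has no attribute 'round'
```

```bash
sed -i "s/s\['width'\].round(4)/round(s['width'],4)/" k.py; python3 k.py s17
```

```text
tool in seat x,y 0.1065 -0.0013 z 0.0968 rpy [3.1413e+00 3.0000e-04 3.0510e+00] F along x_d 3.68 [3.7  0.1  3.44] M [-0.175 -1.17  -0.029] 0.0194 t 21.0
```

View pics/s17z.png

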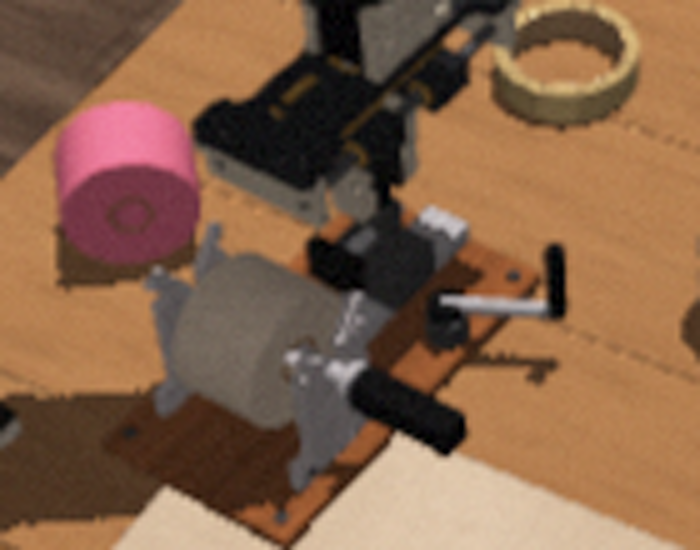

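>>> step_arm --targets '[[[0.001,0,0],[0,0,0],-1],[[0.002,0,0],[0,0,0],-1],[[0.002,0,0],[0,0,0],-1],[[0.001,0,0],[0,0,0],-1],[[0.001,0,0],[0,0,0],-1],[[0.001,0,0],[0,0,0],-1],[[0.001,0,0],[0,0,0],-1],[[0.001,0,0],[0,0,0],-1]]'

```text
t: 21.85
eef_pos: [0.557, 0.1421, 0.0968]
ee_rot: [3.141, 0.0, 3.051]
force: [3.9, -0.8, 4.3]
width: 0.0197
```

```bash
python3 k.py s18
```

```text
tool in seat x,y 0.0969 -0.0013 z 0.0968 rpy [3.1414e+00 4.0000e-04 3.0510e+00] F along x_d 3.95 [ 3.9 -0.8  4.3] M [-0.148 -1.517 -0.065] 0.0197 t 21.85
```

View pics/s18z.png

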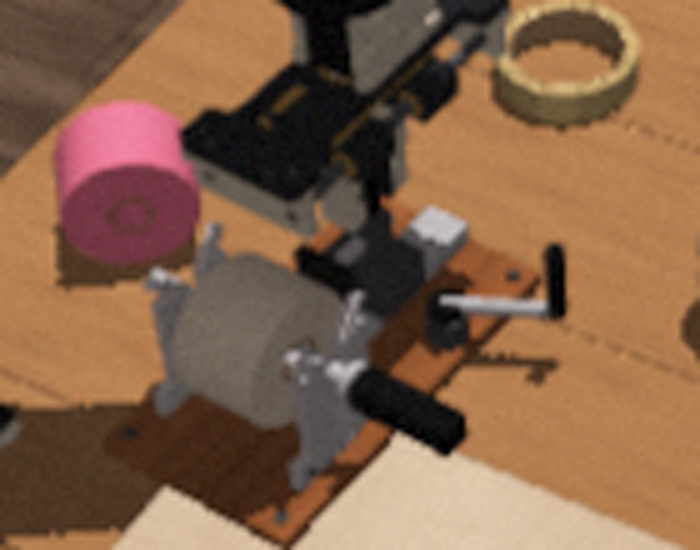

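>>> step_arm --targets '[[[0.001,0,0],[0,0,0],-1],[[0.001,0,0],[0,0,0],-1],[[0.001,0,0],[0,0,0],-1],[[0.001,0,0],[0,0,0],-1],[[0.001,0,0],[0,0,0],-1],[[0.001,0,0],[0,0,0],-1],[[0,0,0],[0,0,0],-1],[[0,0,0],[0,0,0],-1]]'

```text
t: 22.7
eef_pos: [0.5509, 0.1427, 0.0968]
ee_rot: [3.141, 0.0, 3.051]
force: [3.6, 0.2, 5.6]
width: 0.02
```

```bash
python3 k.py s19
```

```text
tool in seat x,y 0.0908 -0.0012 z 0.0968 rpy [3.1414e+00 2.0000e-04 3.0510e+00] F along x_d 3.52 [3.56 0.2  5.58] M [-0.042 -1.243 -0.034] 0.02 t 22.7
```

View pics/s19z.png

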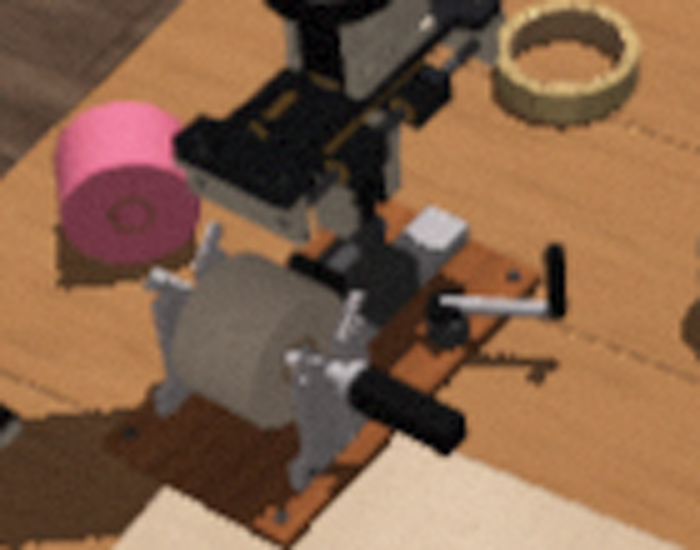

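>>> step_arm --targets '[[[0.001,0,0],[0,0,0],-1],[[0.001,0,0],[0,0,0],-1],[[0.001,0,0],[0,0,0],-1],[[0.001,0,0],[0,0,0],-1],[[0,0,0],[0,0,0],-1],[[0,0,0],[0,0,0],-1],[[0,0,0],[0,0,0],-1],[[0,0,0],[0,0,0],-1]]'

```text
t: 23.55
eef_pos: [0.5469, 0.1431, 0.0967]
ee_rot: [3.141, 0.0, 3.051]
force: [2.8, 0.1, 6.6]
width: 0.0191
```

```bash
python3 k.py s20; python3 -c "
from rollfit import *
for t in ['s17','s19','s20']: rollfit('scene',t,c0=(.4606,.152),z0=.07,zmin=.055,zmax=.13,th=60)"
```

```text
tool in seat x,y 0.0868 -0.0012 z 0.0967 rpy [3.1415e+00 1.0000e-04 3.0510e+00] F along x_d 2.78 [2.8 0.1 6.6] M [-0.025 -1.227 -0.03 ] 0.0191 t 23.55
s17 927 424 yaw 6.95 c [0.4625 0.1514 0.0679] len 0.0948
s19 924 419 yaw 3.91 c [0.4619 0.1518 0.0679] len 0.095
s20 931 420 yaw 4.56 c [0.4621 0.1525 0.068 ] len 0.0976
```

View pics/s20z.png

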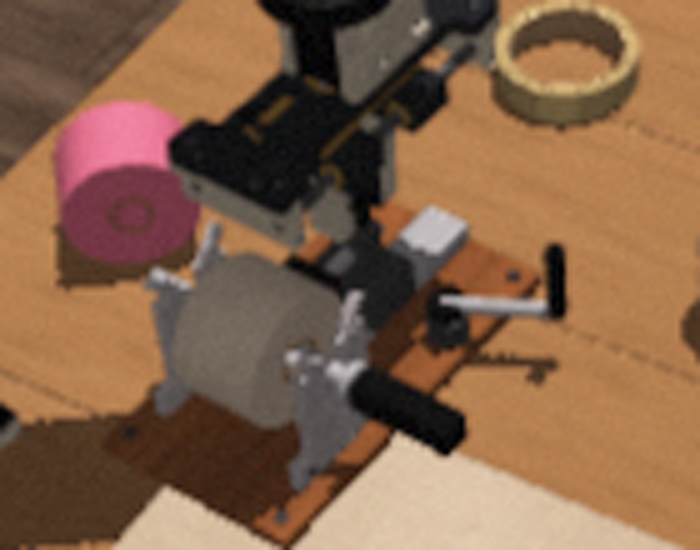

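>>> step_arm --targets '[[[0.001,0,-0.001],[0,0,0],-1],[[0.001,0,0],[0,0,0],-1],[[0.001,0,0],[0,0,0],-1],[[0,0,0],[0,0,0],-1],[[0,0,0],[0,0,0],-1],[[0,0,0],[0,0,0],-1],[[0,0,0],[0,0,0],-1],[[0,0,0],[0,0,0],-1]]'

```text
t: 24.4
eef_pos: [0.5435, 0.1433, 0.0968]
ee_rot: [-3.141, -0.001, 3.051]
force: [5.4, 0.7, -3.6]
width: 0.0195
```

```bash
python3 k.py s21
```

```text
tool in seat x,y 0.0833 -0.0013 z 0.0968 rpy [-3.1415e+00 -9.0000e-04  3.0507e+00] F along x_d 5.32 [ 5.4   0.68 -3.58] M [ 0.599 -1.953 -0.004] 0.0195 t 24.4
```

>>> step_arm --targets '[[[0.001,0,0.0003],[0,0,0],-1],[[0.001,0,0],[0,0,0],-1],[[0,0,0],[0,0,0],-1],[[0,0,0],[0,0,0],-1],[[0,0,0],[0,0,0],-1],[[0,0,0],[0,0,0],-1],[[0,0,0],[0,0,0],-1],[[0,0,0],[0,0,0],-1]]'

```text
t: 25.25
eef_pos: [0.5418, 0.1435, 0.0968]
ee_rot: [3.142, -0.0, 3.051]
force: [6.4, 1.9, -1.3]
width: 0.0198
```

```bash
python3 k.py s22
```

```text
tool in seat x,y 0.0817 -0.0012 z 0.0968 rpy [ 3.1416e+00 -2.0000e-04  3.0509e+00] F along x_d 6.22 [ 6.42  1.91 -1.27] M [ 0.378 -2.038 -0.008] 0.0198 t 25.25
```

View pics/s22z.png

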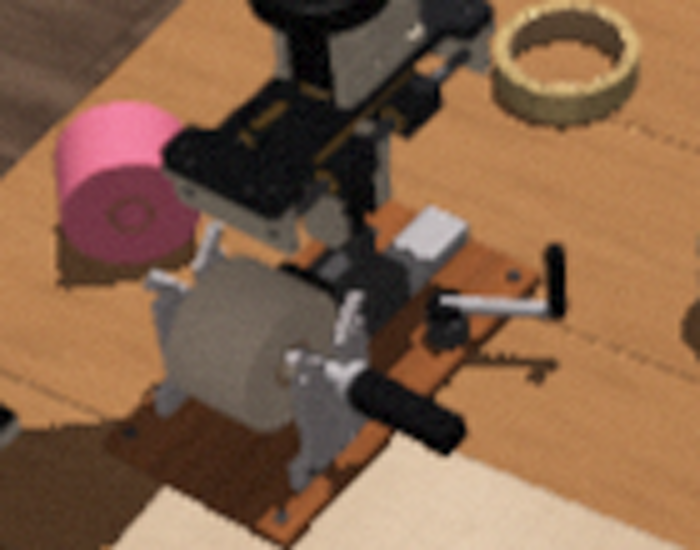

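>>> step_arm --targets '[[[0.001,0,0],[0,0,0],-1],[[0.001,0,0],[0,0,0],-1],[[0,0,0],[0,0,0],-1],[[0,0,0],[0,0,0],-1],[[0,0,0],[0,0,0],-1],[[0,0,0],[0,0,0],-1],[[0,0,0],[0,0,0],-1],[[0,0,0],[0,0,0],-1]]'

```text
t: 26.1
eef_pos: [0.5413, 0.1436, 0.0968]
ee_rot: [3.141, 0.002, 3.051]
force: [12.1, -2.3, -8.6]
width: 0.0194
```

```bash
python3 k.py s23
```

```text
tool in seat x,y 0.0812 -0.0012 z 0.0968 rpy [3.1413e+00 2.0000e-03 3.0511e+00] F along x_d 12.28 [12.12 -2.3  -8.64] M [-0.655 -4.714  0.01 ] 0.0194 t 26.1
```

View pics/s23z.png

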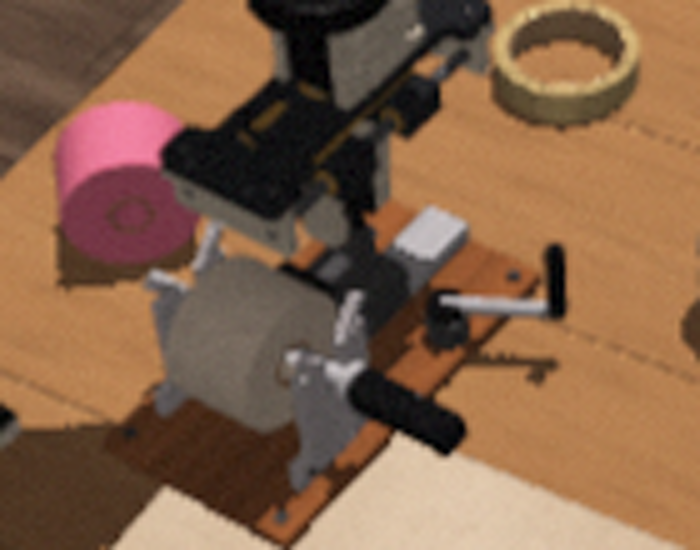

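>>> step_arm --targets '[[[0,0,0],[0,0,0],-0.4],[[0,0,0],[0,0,0],-0.2],[[0,0,0],[0,0,0],0],[[0,0,0],[0,0,0],0],[[0,0,0],[0,0,0],0],[[0,0,0],[0,0,0],0],[[0,0,0],[0,0,0],0],[[0,0,0],[0,0,0],0]]'

```text
t: 26.95
eef_pos: [0.5399, 0.1436, 0.0973]
ee_rot: [3.142, -0.0, 3.051]
force: [-0.1, -0.2, -0.4]
width: 0.0438
```

```bash
python3 k.py s24
```

```text
tool in seat x,y 0.0797 -0.0013 z 0.0973 rpy [ 3.1416 -0.      3.0509] F along x_d -0.12 [-0.14 -0.18 -0.38] M [ 0.09  -0.08  -0.036] 0.0438 t 26.95
```

View pics/s24z.png

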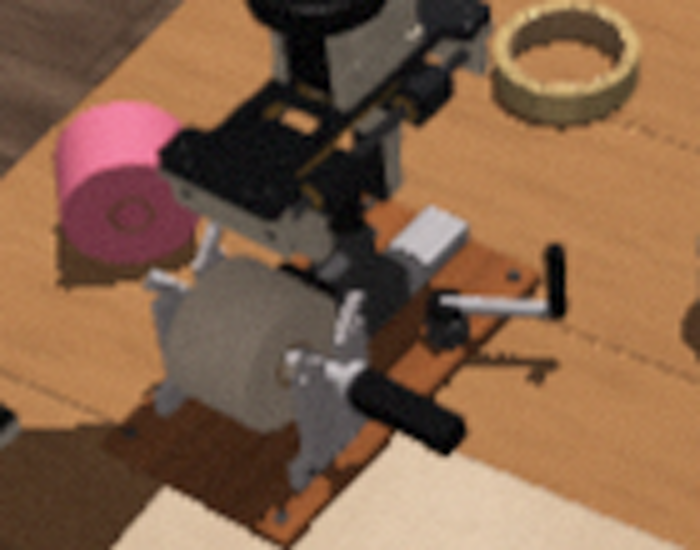

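```bash
python3 -c "
from plan import *
s=arm.get_state()
p=s['eef_pos'].copy(); p[2]=.155
plan([.6201,.0273,.15],[np.pi,0,3.051],6,dec=3,start=(p,s['ee_rot']))"
```

```text
[[-0.015, -0.018, 0.001], [0.0, 0.0, -0.0]]
[[-0.015, -0.018, 0.001], [0.0, 0.0, -0.0]]
[[-0.015, -0.018, 0.001], [0.0, 0.0, -0.0]]
[[-0.015, -0.018, 0.001], [0.0, 0.0, -0.0]]
[[-0.015, -0.018, 0.0], [0.0, 0.0, -0.0]]
[[-0.015, -0.019, 0.001], [0.0, 0.0, -0.01]]
end [0.61968054 0.02687363 0.14999684] [3.14156365e+00 6.51977736e-08 3.05107276e+00]
```

>>> step_arm --targets '[[[0,0,-0.004],[0,0,0],0],[[0,0,-0.01],[0,0,0],0],[[0,0,-0.016],[0,0,0],0],[[0,0,-0.016],[0,0,0],0],[[0,0,-0.012],[0,0,0],-1],[[-0.01,-0.01,0],[0,0,0],-1],[[-0.015,-0.02,0],[0,0,0],-1],[[-0.018,-0.022,0],[0,0,0],-1]]'

```text
t: 27.8
eef_pos: [0.5784, 0.0872, 0.1553]
ee_rot: [3.141, -0.0, 3.052]
force: [-0.0, 1.3, -0.7]
width: 0.0173
```

```bash
python3 -c "
from plan import *
s=arm.get_state();print(s['eef_pos'],s['ee_rot'])
plan([.6201,.0273,.15],[np.pi,0,3.051],4,dec=3)"; python3 k.py s25
```

```text
[0.57840812 0.0872146  0.15528508] [ 3.14140348e+00 -1.06529203e-05  3.05224913e+00]
[[-0.012, -0.014, 0.001], [0.0, -0.0, 0.02]]
[[-0.012, -0.014, 0.001], [0.0, -0.0, 0.02]]
[[-0.011, -0.014, 0.002], [0.01, -0.0, 0.02]]
[[-0.012, -0.014, 0.001], [0.0, -0.0, 0.01]]
end [0.6201927  0.02722346 0.15027643] [ 3.14157803e+00 -1.08231080e-05  3.05102740e+00]
tool in seat x,y 0.1231 -0.0541 z 0.1553 rpy [ 3.1414 -0.      3.0522] F along x_d -0.14 [-0.02  1.34 -0.72] M [ 0.157 -0.144 -0.013] 0.0173 t 27.8
```

View pics/s25.png

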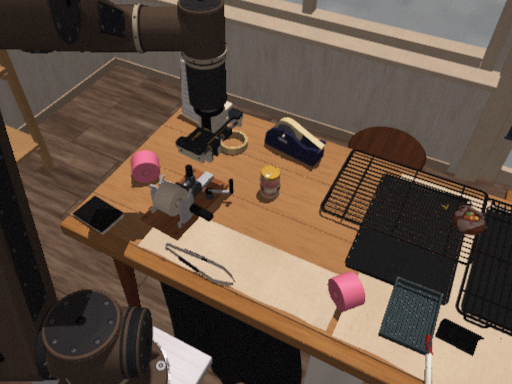

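>>> step_arm --targets '[[[-0.012,-0.014,0.001],[0,0,0],-1],[[-0.012,-0.014,0.001],[0,0,0],-1],[[-0.011,-0.013,0.001],[0,0,0],-1],[[-0.01,-0.011,0],[0,0,0],-1],[[-0.005,0,0],[0,0,0],-1],[[0,0,0],[0,0,0],-1],[[0,0,0],[0,0,0],-1],[[0,0,0],[0,0,0],-1]]'

```text
t: 28.65
eef_pos: [0.6229, 0.0321, 0.1523]
ee_rot: [3.141, -0.0, 3.052]
force: [0.2, 0.5, -0.2]
width: 0.0002
```

```bash
python3 k.py s26; python3 -c "
from h import *
s,im,d=snap('wrist','w26');W=cloud('wrist',d,s['eef_pos'],s['ee_rot'])
m=(im.max(2)<75)&(W[...,2]>.05)&(W[...,2]<.098)&(abs(W[...,0]-.578)<.03)&(abs(W[...,1]-.033)<.03)
P=W[m];print(len(P),P.min(0),P.max(0)) if m.sum() else 0
s,im,d=snap('top','t26')
"
```

```text
tool in seat x,y 0.1723 -0.105 z 0.1523 rpy [ 3.1415 -0.      3.0516] F along x_d 0.12 [ 0.16  0.47 -0.21] M [ 0.05  -0.087  0.061] 0.0002 t 28.65
290 [0.57843769 0.02823148 0.05009938] [0.58946163 0.03878063 0.09260891]
```

View pics/w26.png

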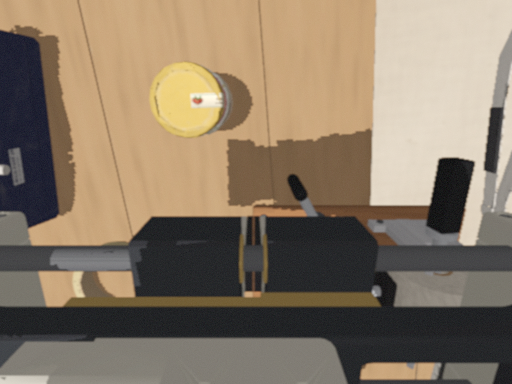

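View pics/s26z.png

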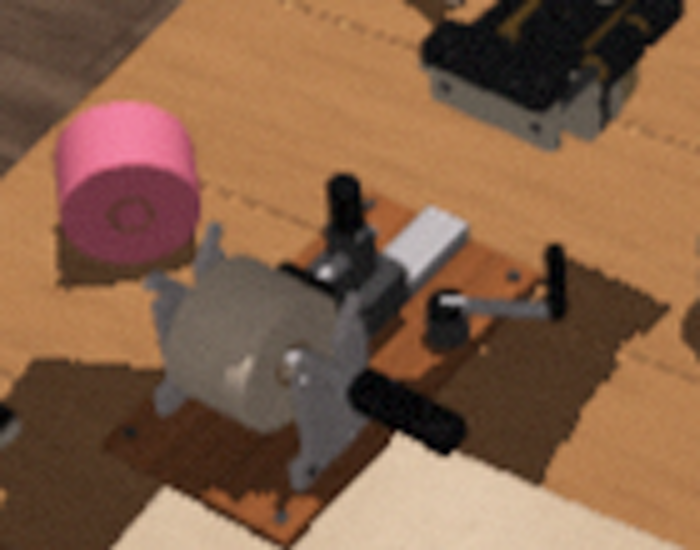

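>>> step_arm --targets '[[[0,-0.003,0.01],[0,0,0],-1],[[0,-0.002,0.018],[0,0,0],-1],[[0,0,0.018],[0,0,0],-1],[[0,0,0.018],[0,0,0],-1],[[0,0,0.016],[0,0,0],-1],[[0,0,0.01],[0,0,0],-1],[[0.002,0,0],[0,0,0],-1],[[0.004,0,0],[0,0,0],-1]]'

```text
t: 29.6
eef_pos: [0.6168, 0.0271, 0.0623]
ee_rot: [-3.141, 0.0, 3.051]
force: [-0.7, -0.2, 0.5]
width: 0.0002
```

```bash
python3 k.py s27
```

```text
tool in seat x,y 0.1667 -0.1105 z 0.0623 rpy [-3.1414e+00  1.0000e-04  3.0510e+00] F along x_d -0.66 [-0.68 -0.23  0.48] M [ 0.118 -0.028  0.031] 0.0002 t 29.6
```

View pics/s27.png

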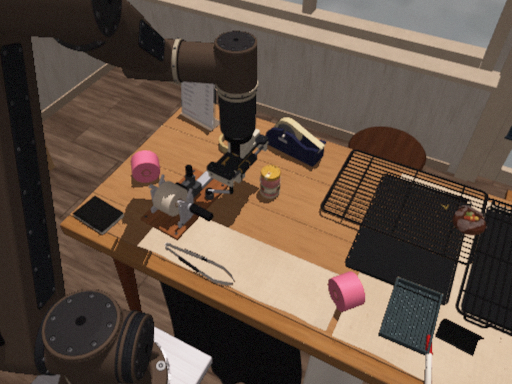

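>>> step_arm --targets '[[[0.006,0,0],[0,0,0],-1],[[0.008,0,0],[0,0,0],-1],[[0.008,0,0],[0,0,0],-1],[[0.008,0,0],[0,0,0],-1],[[0.008,0,0],[0,0,0],-1],[[0.008,0,0],[0,0,0],-1],[[0.008,0,0],[0,0,0],-1],[[0.004,0,0],[0,0,0],-1]]'

```text
t: 30.45
eef_pos: [0.5582, 0.0327, 0.0623]
ee_rot: [3.141, 0.0, 3.051]
force: [1.6, 0.8, 0.3]
width: 0.0001
```

```bash
python3 k.py s28;python3 -c "
from h import *
s,im,d=snap('wrist','w28')"
```

```text
tool in seat x,y 0.1078 -0.1101 z 0.0623 rpy [3.1411e+00 1.0000e-04 3.0510e+00] F along x_d 1.54 [1.61 0.79 0.29] M [ 0.39  -0.564 -0.012] 0.0001 t 30.45
```

View pics/s28z.png

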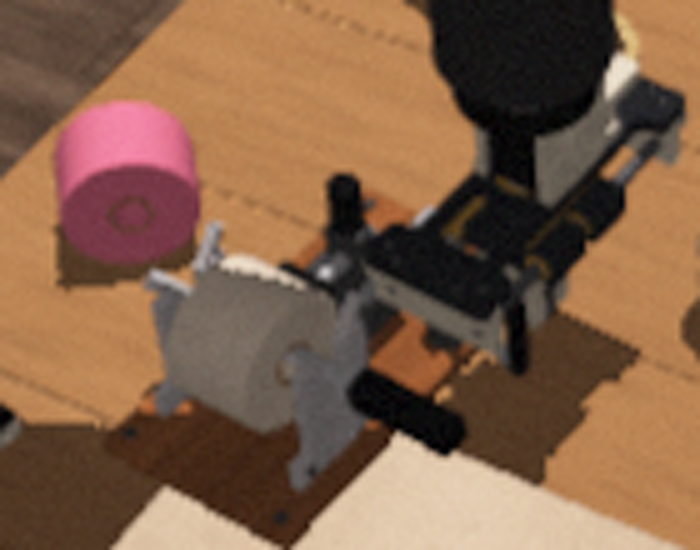

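View pics/w28.png

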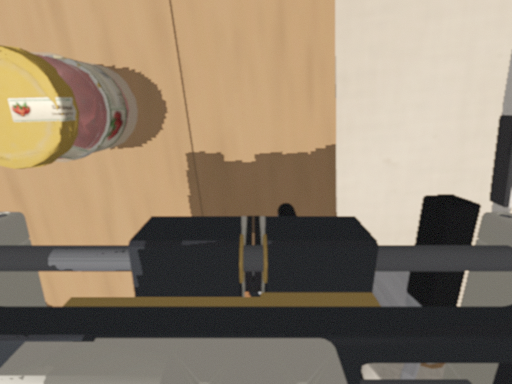

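>>> step_arm --targets '[[[0.004,0,0],[0,0,0],-1],[[0.004,0,0],[0,0,0],-1],[[0.004,0,0],[0,0,0],-1],[[0.004,0,0],[0,0,0],-1],[[0.002,0,0],[0,0,0],-1],[[0.002,0,0],[0,0,0],-1],[[0,0,0],[0,0,0],-1],[[0,0,0],[0,0,0],-1]]'

```text
t: 31.35
eef_pos: [0.5406, 0.0345, 0.0627]
ee_rot: [3.141, 0.003, 3.051]
force: [6.1, 0.2, -2.6]
width: 0.0006
```

```bash
python3 k.py s29;python3 -c "
from h import *
s,im,d=snap('wrist','w29')
W=cloud('wrist',d,s['eef_pos'],s['ee_rot'])
m=(im.max(2)<75)&(W[...,2]>.06)&(W[...,2]<.098)&(abs(W[...,0]-.53)<.06)&(abs(W[...,1]-.033)<.03)
n,l,st,ce=cv2.connectedComponentsWithStats(m.astype('uint8'))
for i in range(1,n):
    if st[i,4]>15: P=W[l==i]; print(st[i],P.min(0).round(4),P.max(0).round(4))
"
```

```text
tool in seat x,y 0.0901 -0.11 z 0.0627 rpy [3.1409e+00 2.8000e-03 3.0514e+00] F along x_d 6.02 [ 6.06  0.21 -2.64] M [-0.09  -2.328 -0.064] 0.0006 t 31.35
[246 216   6  27 143] [0.5408 0.0242 0.0641] [0.5435 0.0255 0.0979]
[254 216   7  28 150] [0.5363 0.0247 0.0632] [0.5394 0.0261 0.0978]
```

View pics/w29.png

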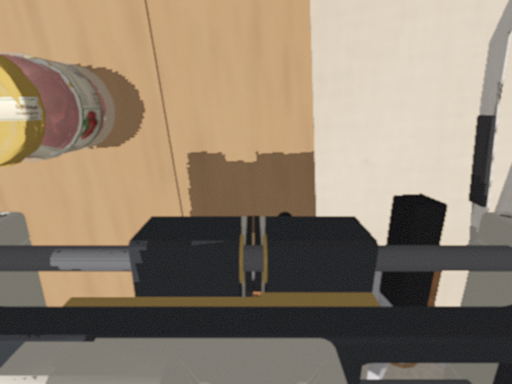

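>>> step_arm --targets '[[[0.001,0,0],[0,0,0],-1],[[0.001,0,0],[0,0,0],-1],[[0,0,0],[0,0,0],-1],[[0,0,0],[0,0,0],-1],[[0,0,0],[0,0,0],-1],[[0,0,0],[0,0,0],-1],[[0,0,0],[0,0,0],-1],[[0,0,0],[0,0,0],-1]]'

```text
t: 32.25
eef_pos: [0.5402, 0.0347, 0.063]
ee_rot: [3.14, 0.005, 3.052]
force: [11.5, -1.8, -5.6]
width: 0.0008
```

```bash
python3 k.py s30
```

```text
tool in seat x,y 0.0897 -0.1097 z 0.063 rpy [3.1404 0.0054 3.0518] F along x_d 11.59 [11.48 -1.83 -5.6 ] M [-0.934 -4.359 -0.034] 0.0008 t 32.25
```

Firm at the stop. Back off, lift and look.

>>> step_arm --targets '[[[-0.005,0,0],[0,0,0],-1],[[-0.012,0,0],[0,0,0],-1],[[-0.015,0,-0.01],[0,0,0],-1],[[-0.015,0,-0.025],[0,0,0],-1],[[-0.01,0,-0.035],[0,0,0],-1],[[-0.01,0,-0.035],[0,0,0],-1],[[-0.01,0.01,-0.03],[0,0,0],-1],[[-0.01,0.02,-0.01],[0,0,0],-1]]'

```text
t: 33.1
eef_pos: [0.6281, 0.0556, 0.211]
ee_rot: [3.141, 0.004, 3.05]
force: [0.7, -0.6, -0.2]
width: 0.0008
```

```bash
python3 k.py s31;python3 -c "
from h import *
snap('wrist','w31'); s,im,d=snap('top','t31')
a=cv2.imread('pics/t31.png')[140:255,150:330]; cv2.imwrite('pics/t31z.png',cv2.resize(a,None,fx=4.4,fy=4.4,interpolation=cv2.INTER_CUBIC))"
```

```text
tool in seat x,y 0.1754 -0.0811 z 0.211 rpy [3.1406 0.0036 3.0496] F along x_d 0.73 [ 0.68 -0.57 -0.16] M [ 0.128 -0.13   0.034] 0.0008 t 33.1
```

View pics/s31z.png

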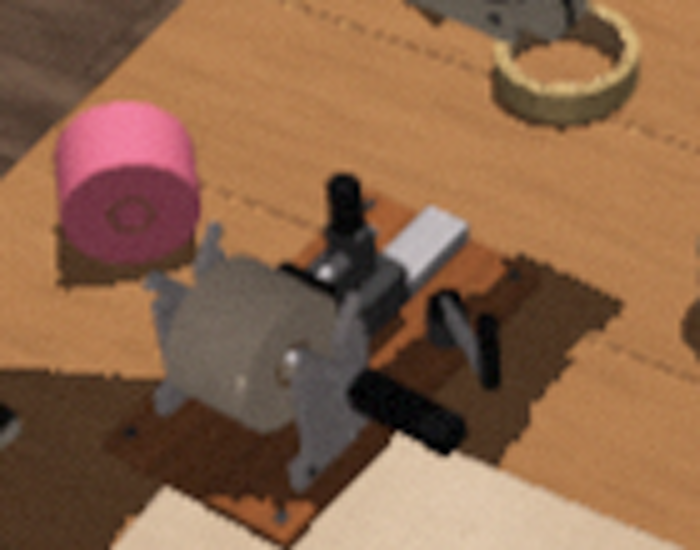

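View pics/w31.png

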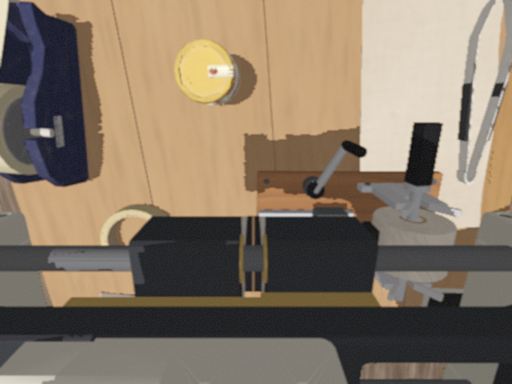

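View pics/t31z.png

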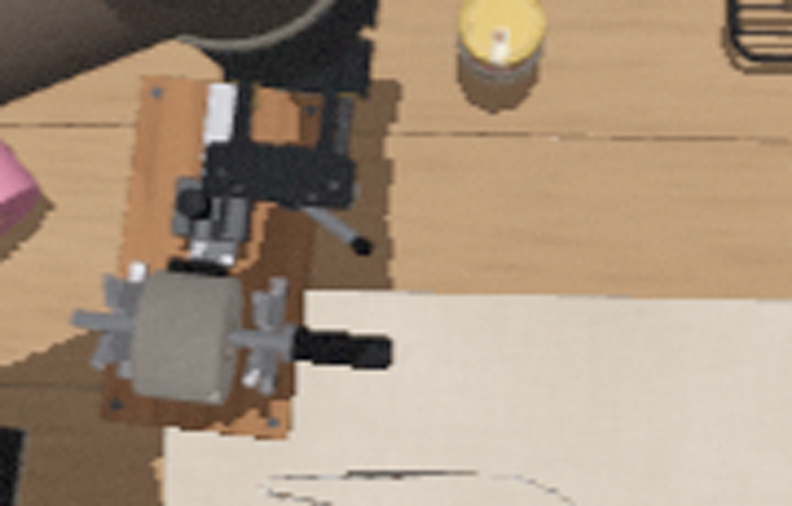

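```bash
python3 -c "
from rollfit import *
a=np.radians(-5.1);E=np.array([[np.cos(a),np.sin(a)],[-np.sin(a),np.cos(a)]])
sf=lambda p:(E@(np.asarray(p)[:2]-[.4606,.152])).round(4)
for nm,tag in [('wrist','w31'),('top','t31'),('scene','s31')]:
    im,d,p,r=load(tag);W=cloud(nm,d,p,r); S=(W[...,:2]-[.4606,.152])@E.T
    def comp(lab,m):
        if m.sum()>5:
            Q=S[m]; print(tag,lab,m.sum(),'mid',((Q.min(0)+Q.max(0))/2).round(4),np.median(Q,0).round(4),'z',np.median(W[...,2][m]).round(4))
    dk=im.max(2)<75
    comp('pin',dk&(W[...,2]>.06)&(W[...,2]<.098)&(abs(S[...,0]-.072)<.025)&(abs(S[...,1]+.108)<.02))
    comp('handle',dk&(W[...,2]>.075)&(W[...,2]<.1)&(abs(S[...,0])<.022)&(abs(S[...,1]+.102)<.045))
    comp('knob',dk&(W[...,2]>.105)&(W[...,2]<.135)&(abs(S[...,0]-.083)<.02)&(abs(S[...,1])<.02))
    comp('jar',(W[...,2]>.078)&(W[...,2]<.095)&(abs(W[...,0]-.662)<.05)&(abs(W[...,1]+.051)<.05))
    try:
        c,y=rollfit(nm,tag,c0=(.4606,.152),z0=.07,zmin=.08,zmax=.13,th=75); print('roll',sf(c))
    except Exception as e: print(e)
im,d,p,r=load('top0');W=cloud('top',d)
S=(W[...,:2]-[.4606,.152])@E.T;m=(W[...,2]>.078)&(W[...,2]<.095)&(abs(W[...,0]-.662)<.05)&(abs(W[...,1]+.051)<.05);print('jar0',np.median(S[m],0))
"
```

```text
w31 pin 181 mid [ 0.0699 -0.1063] [ 0.0721 -0.1069] z 0.085
w31 handle 1491 mid [ 0.     -0.1017] [ 0.0039 -0.103 ] z 0.085
w31 jar 3007 mid [ 0.2243 -0.1819] [ 0.2244 -0.1823] z 0.0855
w31 3343 1723 yaw -0.61 c [0.4567 0.1519 0.0694] len 0.0992
roll [-0.0038 -0.0005]
t31 pin 17 mid [ 0.0653 -0.1079] [ 0.0661 -0.1089] z 0.089
t31 handle 157 mid [-0.003 -0.102] [-0.0038 -0.1021] z 0.0848
t31 knob 46 mid [ 0.0794 -0.0017] [ 0.0791 -0.0035] z 0.1244
t31 jar 292 mid [ 0.2219 -0.1839] [ 0.2216 -0.1836] z 0.0852
t31 712 534 yaw -5.23 c [0.4541 0.151  0.0706] len 0.0966
roll [-0.0064 -0.0016]
s31 pin 39 mid [ 0.067  -0.1054] [ 0.0638 -0.1068] z 0.0764
s31 handle 182 mid [-0.0034 -0.0999] [-0.0045 -0.1006] z 0.0834
s31 knob 54 mid [0.0804 0.0006] [ 0.0782 -0.0023] z 0.1205
s31 jar 239 mid [ 0.2225 -0.1822] [ 0.2205 -0.1824] z 0.084
s31 640 393 yaw -1.5 c [0.4557 0.152  0.0694] len 0.096
roll [-0.0049 -0.0004]
jar0 [ 0.22181042 -0.18412857]
```

>>> step_arm --targets '[[[0.006,0.01,0.01],[0,0,0],-1],[[0.008,0.015,0.012],[0,0,0],-1],[[0.008,0.015,0.012],[0,0,0],-1],[[0.008,0.015,0.012],[0,0,0],-1],[[0.008,0.012,0.01],[0,0,0],-1],[[0.007,0.008,0],[0,0,0],-1],[[0,0,0],[0,0,0],-1],[[0,0,0],[0,0,0],-1]]'

```text
t: 34.05
eef_pos: [0.5886, 0.1357, 0.1519]
ee_rot: [3.141, 0.001, 3.052]
force: [0.2, -0.8, 0.2]
width: 0.0006
```

```bash
python3 k.py s32
```

```text
tool in seat x,y 0.1289 -0.0049 z 0.1519 rpy [3.1413e+00 9.0000e-04 3.0520e+00] F along x_d 0.22 [ 0.15 -0.83  0.18] M [ 0.038 -0.072 -0.016] 0.0006 t 34.05
```

>>> step_arm --targets '[[[0,0.004,0.008],[0,0,0],-1],[[0,0,0.015],[0,0,0],-1],[[0,0,0.015],[0,0,0],-1],[[0,0,0.01],[0,0,0],-1],[[0.004,0,0.005],[0,0,0],-1],[[0.005,0,0],[0,0,0],-1],[[0.005,0,0],[0,0,0],-1],[[0,0,0],[0,0,0],-1]]'

```text
t: 34.9
eef_pos: [0.5744, 0.1406, 0.099]
ee_rot: [3.141, 0.001, 3.051]
force: [0.6, 0.7, 1.0]
width: 0.0004
```

```bash
python3 k.py s33
```

```text
tool in seat x,y 0.1144 -0.0012 z 0.099 rpy [3.1410e+00 8.0000e-04 3.0513e+00] F along x_d 0.54 [0.6  0.69 1.  ] M [ 0.059 -0.075 -0.023] 0.0004 t 34.9
```

>>> step_arm --targets '[[[0.002,0,0],[0,0,0],-1],[[0.002,0,0],[0,0,0],-1],[[0.001,0,0],[0,0,0],-1],[[0.001,0,0],[0,0,0],-1],[[0,0,0],[0,0,0],-1],[[0,0,0],[0,0,0],-1],[[0,0,0],[0,0,0],-1],[[0,0,0],[0,0,0],-1]]'

```text
t: 35.75
eef_pos: [0.5689, 0.1409, 0.0983]
ee_rot: [-3.142, 0.0, 3.051]
force: [0.7, -0.0, 0.7]
width: 0.0005
```

```bash
python3 k.py s34
```

```text
tool in seat x,y 0.1089 -0.0014 z 0.0983 rpy [-3.1416  0.      3.0509] F along x_d 0.72 [ 0.72 -0.02  0.7 ] M [ 0.073 -0.205 -0.061] 0.0005 t 35.75
```

>>> step_arm --targets '[[[0.001,0,0],[0,0,0],-1],[[0.001,0,0],[0,0,0],-1],[[0,0,0],[0,0,0],-1],[[0,0,0],[0,0,0],-1],[[0,0,0],[0,0,0],-1],[[0,0,0],[0,0,0],-1],[[0,0,0],[0,0,0],-1],[[0,0,0],[0,0,0],-1]]'

```text
t: 36.6
eef_pos: [0.5683, 0.1412, 0.0985]
ee_rot: [3.141, 0.002, 3.051]
force: [6.9, -2.6, -3.9]
width: 0.0002
```

```bash
python3 k.py s35
```

```text
tool in seat x,y 0.1082 -0.0012 z 0.0985 rpy [3.1411e+00 2.5000e-03 3.0512e+00] F along x_d 7.15 [ 6.94 -2.58 -3.87] M [-0.74  -2.51   0.042] 0.0002 t 36.6
```

>>> step_arm --targets '[[[-0.004,0,0],[0,0,0],-1],[[-0.008,0,0],[0,0,0],-1],[[-0.005,0,-0.01],[0,0,0],-1],[[0,0,-0.02],[0,0,0],-1],[[0,0,-0.025],[0,0,0],-1],[[0,0,-0.025],[0,0,0],-1],[[-0.01,0,-0.02],[0,0,0],-1],[[0,0,0],[0,0,0],-1]]'

```text
t: 37.45
eef_pos: [0.5963, 0.1392, 0.2024]
ee_rot: [3.139, 0.005, 3.051]
force: [-0.9, 0.1, -0.2]
width: 0.0003
```

```bash
python3 k.py s36
```

```text
tool in seat x,y 0.1363 -0.0007 z 0.2024 rpy [3.139  0.0054 3.0512] F along x_d -0.86 [-0.86  0.05 -0.17] M [ 0.102 -0.004 -0.019] 0.0003 t 37.45
```

View pics/s36z.png

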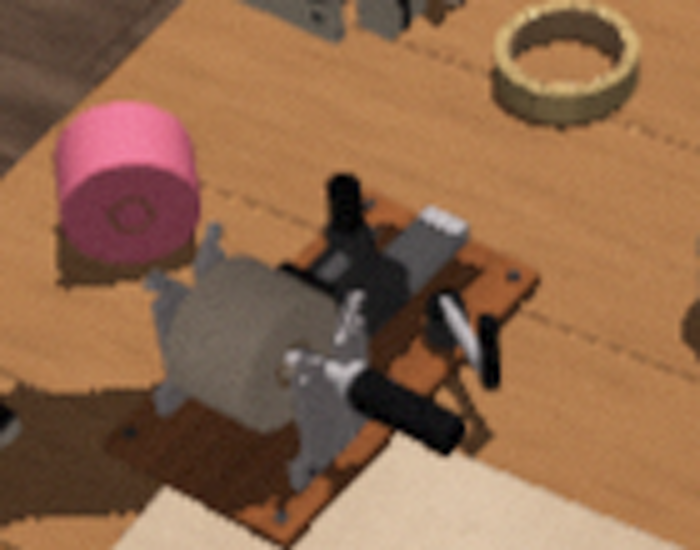

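The picture shows the roll on the spindle between the cheeks. The shoe is against it at about (295,272), the lever is swung over with its pin at (488,350), and the gripper is clear.

```bash
python3 -c "
from station import ticket
print(ticket.job_done())"
```

```text
the job is handed in; nothing more can be done
None
```

I loaded the dispenser and handed the job in at about 37.5 s, with the gripper clear of everything. No verdict is reported.

**What I did:**
- I took the spindle out by the handle and threaded it through the white roll.
- I carried the roll on the rod and lowered it back into both slots, handle on the side it came from.
- I slid the drag carriage up until the roll went firm, at about 12 N on the knob, of which 4 N is friction.
- I swung the clamp lever over to its stop, which held firm at 11.6 N.

**Last checks, measured relative to the dispenser seat (from cameras except the knob push):**

| Check | Reading | Needed |
|---|---|---|
| Handle along the spindle | y ≈ -0.102 m | -0.110 to -0.094 m |
| Handle across | x ≈ 0 to -3 mm | ±5 mm |
| Roll centre | x ≈ -4 to -6 mm, y ≈ -1 mm, z ≈ -5 mm | ±12, ±17, ±12 mm |
| Lever pin | x ≈ 66 to 70 mm | 67.5 mm by calculation when fully locked |
| Jar | within about 1 mm of its start in the top view | under 20 mm |
| Push test on the knob | held 7 N without moving | over 0.6 N on the shoe; implies about 3 N is kept |

**Disagreements:**
- The cameras differ by 2 to 4 mm on the spindle's x position. The top camera showed the same offset before I moved anything, so I took it as calibration bias.
- The roll's yaw could not be fitted well once it was in the cheeks, because they hide part of it.
- The shoe force was never measured directly, only inferred from the force on the knob.

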